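# Load stripped gearbox parts for the washer

### The job

Get the stripped gearbox parts ready for the washer: pick up the carry tray by its handle and tip it over the wash basket so that all the worn gears slide into the basket, then set the empty tray flat back on its rubber mat. Also pull every pinion shaft out of the leaning stand and lay each one flat in its own bay of the wash rack, shank in the rail gaps and gear head at the stop-plate end. Leave everything else on the bench where it is.

Things in the scene. Friction and masses are not known exactly. Their poses are not given: they have to be found in the camera images.
- tray: Aluminium carry tray, 210 mm along x, 156 along y, 4 mm floor, walls 28 mm high on three sides; open towards its -x (pouring lip). Origin: centre of underside. Bridge handle across its middle. 0.35 kg; starts on the mat with the gears lying flat in it. The gears slide towards the lip once it is tilted lip-down by 26 to 36 degrees
- tray_handle (a point): Centre of the tray's handle: a level bar along the tray's y, 14 mm thick along x, 24 mm high, 162 mm long, 80 mm above the tray's underside, carried by a 16 mm wide upright at each side wall; 64 mm free between the tray floor and the bar
- tray_lip (a point): Middle of the open lip edge, top of the floor, 105 mm from the tray's middle towards its -x
- mat: Black rubber mat 250 x 190 mm, 4 mm thick, fixed on the bench: the tray's place. Origin: centre of the underside
- basket: Square steel wash basket, open at the top, loose on the bench: 210 x 210 mm outside, 70 mm high, walls and floor 5 mm. Origin: centre of the underside; z up
- stand: Shaft stand fixed on the bench: grey foot (x -40 to 90 mm, y +-84 mm, 12 mm high) with three square steel tubes side by side along y, 64 mm apart, all leaning 30 degrees from upright towards its +x. Tubes 32 mm outside, 26 inside, 75 mm long, closed below; mouths 87 mm above the bench. Origin: underside, below the foot of the middle tube
- rack: White and grey rack fixed on the bench, 225 mm along x, 222 along y, base 5 mm. Two cross rails (8 mm thick, at x -65 and +50 mm) hold shafts laid along x in three bays 64 mm apart; saddles 24 mm above the bench, teeth to 40 mm, gaps 34 mm wide. Stop plate 45 mm high at the +x end (inner face x 106 mm); gear heads hang between +x rail and plate. Origin: centre of underside
- gear0: Worn steel gear, a disc 54 mm across and 22 mm thick with a dark bore, about 0.13 kg, may be absent. Origin: centre of one flat face; its z is the disc's axis (the body lies 0 to 22 mm along it)
- gear1: Worn steel gear, a disc 54 mm across and 22 mm thick with a dark bore, about 0.13 kg, may be absent. Origin: centre of one flat face; its z is the disc's axis (the body lies 0 to 22 mm along it)
- gear2: Worn steel gear, a disc 54 mm across and 22 mm thick with a dark bore, about 0.13 kg, may be absent. Origin: centre of one flat face; its z is the disc's axis (the body lies 0 to 22 mm along it)
- gear3: Worn steel gear, a disc 54 mm across and 22 mm thick with a dark bore, about 0.13 kg, may be absent. Origin: centre of one flat face; its z is the disc's axis (the body lies 0 to 22 mm along it)
- shaft0: Steel pinion shaft, about 0.4 kg, may be absent: a round shank 20 mm thick and 160 mm long, then a gear head 38 mm across and 20 mm long. Own z runs along the shaft from tail to head; origin: centre of the tail end; it balances about 100 mm from the tail. Starts tail down in a tube of the stand, standing 72 mm deep, with 3 mm play to each side
- shaft1: Steel pinion shaft, about 0.4 kg, may be absent: a round shank 20 mm thick and 160 mm long, then a gear head 38 mm across and 20 mm long. Own z runs along the shaft from tail to head; origin: centre of the tail end; it balances about 100 mm from the tail. Starts tail down in a tube of the stand, standing 72 mm deep, with 3 mm play to each side
- shaft2: Steel pinion shaft, about 0.4 kg, may be absent: a round shank 20 mm thick and 160 mm long, then a gear head 38 mm across and 20 mm long. Own z runs along the shaft from tail to head; origin: centre of the tail end; it balances about 100 mm from the tail. Starts tail down in a tube of the stand, standing 72 mm deep, with 3 mm play to each side
- bay0 (a point): Middle of a rack bay, at the height of the axis of a shaft that lies in the saddles (34 mm above the bench); axes as the rack's
- bay1 (a point): Middle of a rack bay, at the height of the axis of a shaft that lies in the saddles (34 mm above the bench); axes as the rack's
- bay2 (a point): Middle of a rack bay, at the height of the axis of a shaft that lies in the saddles (34 mm above the bench); axes as the rack's
- grease: Bystander, to be left alone: jar of grease, 70 mm across, 80 mm tall. Origin: centre of the underside
- wrench: Bystander, to be left alone: spanner lying on the bench, along its x. Origin: centre of the underside
- mug: Bystander, to be left alone: mug, 76 mm across, 90 mm tall, handle towards its +y. Origin: centre of the underside
- tape: Bystander, to be left alone: roll of yellow tape lying flat, 90 mm across, 30 mm high. Origin: centre of the underside
Things that resemble listed ones, but are neither listed nor needed, are in the scene too. Leave any brown or pink look-alike of the gear2 alone.

How it is judged:
On the way, in this order (a step that is already met when the one before it is completed fails the run):
1. the tray, off the bench, is tipped with its lip over the basket (angle between tray's own z axis and vertical above 0.3 rad and horizontal distance between tray_lip and basket below 0.13 m and height (world z) of tray_handle above 0.1 m).
2. all the gears are in the basket (x of gear0 in the frame of basket between -0.105 and 0.105 m and y of gear0 in the frame of basket between -0.105 and 0.105 m and z of gear0 in the frame of basket between -0.01 and 0.062 m and x of gear1 in the frame of basket between -0.105 and 0.105 m and y of gear1 in the frame of basket between -0.105 and 0.105 m and z of gear1 in the frame of basket between -0.01 and 0.062 m and x of gear2 in the frame of basket between -0.105 and 0.105 m and y of gear2 in the frame of basket between -0.105 and 0.105 m and z of gear2 in the frame of basket between -0.01 and 0.062 m and x of gear3 in the frame of basket between -0.105 and 0.105 m and y of gear3 in the frame of basket between -0.105 and 0.105 m and z of gear3 in the frame of basket between -0.01 and 0.062 m), for 0.2 s.
At the end, for the whole second after the job is handed in: All gears in the upright basket, below its rim. Tray flat on the mat, centres within 50 mm. Each shaft level in a bay: tail 62 to 122 mm to the -x side of the bay's middle, within 20 mm (y) and 8 mm (z), along the rack within 0.16 rad, head towards the stop plate. All at rest (all of step 2 and linear speed of each of gear0, gear1, gear2, gear3 below 0.05 m/s and horizontal distance between tray and mat below 0.05 m and angle between each of tray, basket's own z axis and vertical below 0.06 rad and height (world z) of tray below 0.012 m and linear speed of each of tray, shaft0, shaft1, shaft2 below 0.03 m/s and ((x of shaft0 in the frame of bay0 between -0.122 and -0.062 m and y of shaft0 in the frame of bay0 between -0.02 and 0.02 m and z of shaft0 in the frame of bay0 between -0.008 and 0.008 m) or (x of shaft0 in the frame of bay1 between -0.122 and -0.062 m and y of shaft0 in the frame of bay1 between -0.02 and 0.02 m and z of shaft0 in the frame of bay1 between -0.008 and 0.008 m) or (x of shaft0 in the frame of bay2 between -0.122 and -0.062 m and y of shaft0 in the frame of bay2 between -0.02 and 0.02 m and z of shaft0 in the frame of bay2 between -0.008 and 0.008 m)) and angle between the z axis of each of shaft0, shaft1, shaft2 and the x axis of rack, either way round below 0.16 rad and ((x of shaft1 in the frame of bay0 between -0.122 and -0.062 m and y of shaft1 in the frame of bay0 between -0.02 and 0.02 m and z of shaft1 in the frame of bay0 between -0.008 and 0.008 m) or (x of shaft1 in the frame of bay1 between -0.122 and -0.062 m and y of shaft1 in the frame of bay1 between -0.02 and 0.02 m and z of shaft1 in the frame of bay1 between -0.008 and 0.008 m) or (x of shaft1 in the frame of bay2 between -0.122 and -0.062 m and y of shaft1 in the frame of bay2 between -0.02 and 0.02 m and z of shaft1 in the frame of bay2 between -0.008 and 0.008 m)) and ((x of shaft2 in the frame of bay0 between -0.122 and -0.062 m and y of shaft2 in the frame of bay0 between -0.02 and 0.02 m and z of shaft2 in the frame of bay0 between -0.008 and 0.008 m) or (x of shaft2 in the frame of bay1 between -0.122 and -0.062 m and y of shaft2 in the frame of bay1 between -0.02 and 0.02 m and z of shaft2 in the frame of bay1 between -0.008 and 0.008 m) or (x of shaft2 in the frame of bay2 between -0.122 and -0.062 m and y of shaft2 in the frame of bay2 between -0.02 and 0.02 m and z of shaft2 in the frame of bay2 between -0.008 and 0.008 m))); the robot touches nothing.
It fails at once if a bystander (grease jar, spanner, mug or tape) is moved by more than 50 mm (distance of any of grease, wrench, mug, tape from where it was at the start of the episode above 0.05 m).
Of gear0, gear1, gear2, gear3 only 2 to 4 are there at a start; the rules pass over those that are not, and their reading is None.
Of shaft0, shaft1, shaft2 only 2 to 3 are there at a start; the rules pass over those that are not, and their reading is None.
At some moment in a run one of basket, tray may be knocked a few centimetres aside while the robot is not near it.
It also fails if it takes over 210 s, if anything falls off the work surface, if the arm or the gripper's body presses on something with over 40 N, if the wrist force passes 120 N, or if a joint passes its speed limit or range.

### The arm

A 6-joint arm with a two-finger parallel gripper is mounted at the origin on the work surface. World frame = base frame: x ahead of the robot, y to its left, z up, the work surface at z = 0. Lengths are in m, angles in rad, forces in N, time in s.
With the tool pointing down it reaches from about 0.4 to 0.925 m from the base axis. Payload 12.5 kg.
Tool frame: the origin (TCP) lies midway between the tips of the shut fingers; the grasp point (between the pads) lies 19 mm behind it; z points along the fingers, y is the line along which they close (so a half turn about z gives the same grasp; the last joint's range is limited). The gripper opens to 95 mm and grips with 3 to 60 N. Pads are 20 mm wide; open, the fingers measure 119 mm over their backs; the gripper's body (75 mm by 180 mm) begins 59 mm behind the grasp point.
Start: joints at [1.098, 0.491, 1.559, -0, 1.092, -0.106], TCP at [0.224, 0.583, 0.215] pointing down, gripper open.
Joint ranges: [-3.1, 3.1], [-0.84, 2.19], [0.05, 2.79], [-1.13, 4.28], [0.06, 2.93], [-2.69, 2.69]. Speed limits (rad/s): [2.22, 2.22, 2.79, 3.14, 3.14, 3.14].

### API

Orientations are given as a unit quaternion [x, y, z, w].
In Python, from rig import read_state, snapshot, job_done, boxes_of, tip_of gives the robot as it stands.
- The arm moves only by the shell command python3 -m crank 'ROWS' [FORCE]. ROWS is a JSON object of lists of equal length, an entry for each row: "grip": the finger opening in mm, from 0 to 95.1; "offset": the shift along the tool's x, y, z in units of 40 mm (1.0 is 40 mm), a list of three; "twist": the turn, a rotation vector about the tool's x, y, z in degrees, a list of three. In form: {"grip": [grip, ...], "offset": [[dx, dy, dz], ...], "twist": [[ax, ay, az], ...]}. A call has 1 to 20 rows; each row is the pose to reach, as a shift and turn from the pose commanded when the call began, along the tool's axes at that moment; what a row does not reach only later rows make up. A row lasts 1/12 s, in which the tool goes at most 41.7 mm and 7.16 degrees, less where a joint would pass 70% of its speed; a pose out of reach is approached as far as the arm can. A call with a gripper value outside its range is refused whole. The fingers move at their own pace and stop on an object; FORCE is the grip in N (left out, the last holds). Time passes only in rows, so rows that repeat a pose let the fingers close. It gives the time, the measured TCP pose, the force, the opening and the grip force at its end, in the units of the state.
- read_state(): the state, without advancing time (a new reading comes with each control period).
- snapshot(name): name is "scene" or "side" or "wrist"; returns a dict with "pixels" (480x640x3 uint8, red, green, blue), "vertical_fov" (degrees; the focal length in pixels is half the picture's height over the tangent of half this angle, whatever the lens; pixels are square), "cx", "cy" (the principal point, pixels), "D" ([k1, k2, p1, p2, k3] as OpenCV has them; the pictures are not rectified), "position" and "rotation" of the camera in the world; the wrist camera has in their place "tool_from_camera" (4x4, takes a point from camera to tool coordinates, whose origin is the TCP and whose axes are the flange's). Camera axes: x right, y down, z forward; pixel columns grow to the right and rows downward; lengths in m; the calibration is good to about 2 mm. A picture is of the moment at which its call begins: read the wrist's pose just before it. There is no depth.
- job_done(): hands the job in; it is judged then, once.
Trained networks look in a picture, given as the dict that the camera call returned (one of the last four; its "shot" number tells which), for a name from the list of things; names that differ only in an ending like _2 or _b are one class to them, and where a whole thing is asked for, a point or a joint stands for the part that bears it (a point fixed in the world has none). Each returns a list of dicts, best first, with "confidence" (0 to 1); they miss things now and then, are a little off and sometimes report something else, mostly with a low value. They report only what shows in the picture. A call takes as long as a camera call. They do not tell look-alikes from the thing itself.
- boxes_of(query, picture): "point" ([column, row] in pixels, amid what is visible of it).
- tip_of(query, picture): "point" ([column, row] in pixels: a listed point, or the origin of a listed thing).
The state is a dict: "time": time; "joint_positions": joint angles; "dq": joint speeds; "joint_torque": joint torques, N m; "tool_pos": TCP position; "tcp_rot": TCP orientation; "force": force on the tool from outside, world axes, zero at the start; "moment": the same for the moment, N m; "finger_gap": opening from 0.0 (shut) to 1.0 (fully open); "finger_force": force on a finger pad.
Only numpy, scipy, OpenCV 4.12 (cv2) and the standard library are available. Lean on these libraries where they do the work, as an engineer would, in place of code of your own. Each camera call takes 0.05 s, during which the arm holds its last target. There are 200 camera calls.

## Working session

There is one attempt and no reset: what is moved stays moved. The work goes in short steps, Python scripts to look and compute and a shell command to move; the robot and the scene stay as the last step left them, time stands still between calls to the robot, and variables do not carry over. Pictures are saved under pics/ and viewed, at most 14 in all, crops included, and the job is handed in when it is done.

```bash
ls; mkdir -p pics
python3 - <<'E'
from rig import *
import cv2,numpy as np
s=read_state();print(s)
for n in ("scene","side"):
    p=snapshot(n);cv2.imwrite(f"pics/{n}0.png",p["pixels"][:,:,::-1])
    print(n,{k:(v.tolist() if hasattr(v,'tolist') else v) for k,v in p.items() if k!="pixels"})
p=snapshot("wrist");print({k:(v.tolist() if hasattr(v,'tolist') else v) for k,v in p.items() if k!="pixels"})
E
```

```text
pics
{'time': 0.0, 'joint_positions': array([ 1.09836485e+00,  4.91557915e-01,  1.55947856e+00,  1.02416903e-05,
        1.09172140e+00, -1.05623765e-01]), 'dq': array([ 1.13914972e-04,  9.77632201e-04,  1.72767153e-04, -9.79167583e-04,
        1.21915640e-03,  5.12707435e-05]), 'joint_torque': array([ 1.43709497e-05, -6.12646794e+01, -2.58168536e+01,  6.93400414e-02,
        4.82434581e-02, -7.61114802e-05]), 'tool_pos': array([0.22401783, 0.58319036, 0.21405276]), 'tcp_rot': array([ 1.82379684e-01,  9.83228006e-01, -5.57151795e-04, -1.70410946e-04]), 'force': array([-0.23140682,  0.72876092,  0.73019138]), 'moment': array([ 0.00211948,  0.02040314, -0.01367093]), 'finger_force': 0.0, 'finger_gap': 0.9996931884325607}
scene {'vertical_fov': 50.261623212914955, 'cx': 318.2335899528403, 'cy': 231.65415691776593, 'D': [-0.07794889344472697, 0.0, 0.0, 0.0, 0.0], 'position': [1.2815125963007923, -0.9881177871394843, 0.8847904218381016], 'rotation': [0.8392750295509072, 0.2692930198249456, -0.14434123661374396, -0.44973803670436946], 'shot': 1}
side {'vertical_fov': 51.778140663696256, 'cx': 315.05430556615346, 'cy': 236.62057925622162, 'D': [-0.032227280115003074, 0.0, 0.0, 0.0, 0.0], 'position': [0.29063162819403837, -0.8265732860375483, 0.9292011285293189], 'rotation': [0.9047214308382301, -0.1400981915039621, 0.0698957982302224, -0.3961896095420791], 'shot': 2}
{'vertical_fov': 68.73325558237323, 'cx': 322.96014758665183, 'cy': 240.25761547501043, 'D': [-0.06190264317204511, 0.0, 0.0, 0.0, 0.0], 'tool_from_camera': [[-0.00031905195532801244, -0.9706705846140404, -0.24041321588233366, 0.06594421948227945], [0.999999413758884, -6.092890066625583e-05, -0.0010810964601222764, 0.0009608221703372166], [0.0010347404200216463, -0.24041341986816134, 0.9706700350065189, -0.17009138568768944], [0.0, 0.0, 0.0, 1.0]], 'shot': 3}
```

View pics/scene0.png

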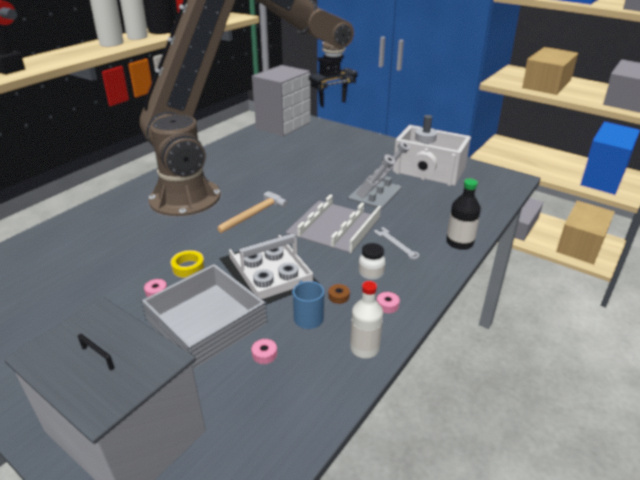

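View pics/side0.png

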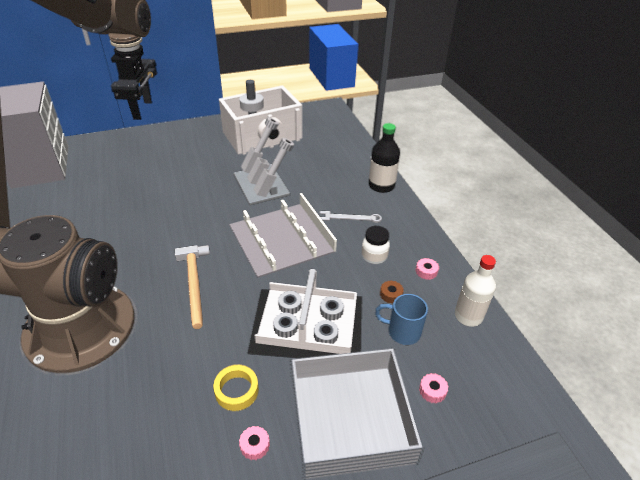

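The scene view shows the tray with 4 gears near (270,265), the basket at (205,310), the rack at (335,222) and the stand at (378,180) with two shafts visible. The side view shows the same: tray (310,318), basket (355,410), rack (283,235), stand (262,180). The pink and brown rings are the look-alikes.

```bash
cat > h.py <<'E'
import numpy as np,cv2
from rig import *
from scipy.spatial.transform import Rotation as R
def cam(p,st=None):
    f=240/np.tan(np.radians(p["vertical_fov"])/2)
    K=np.array([[f,0,p["cx"]],[0,f,p["cy"]],[0,0,1]])
    if "position" in p: T=np.eye(4);T[:3,3]=p["position"];T[:3,:3]=R.from_quat(p["rotation"]).as_matrix() if np.size(p["rotation"])==4 else p["rotation"]
    else:
        W=np.eye(4);W[:3,3]=st["tool_pos"];W[:3,:3]=R.from_quat(st["tcp_rot"]).as_matrix();T=W@np.array(p["tool_from_camera"])
    return K,np.array(p["D"]),T
def ray(c,px):
    K,D,T=c;u=cv2.undistortPoints(np.array([[px]],float),K,D)[0,0]
    d=T[:3,:3]@[u[0],u[1],1];return T[:3,3],d/np.linalg.norm(d)
def onz(c,px,z):
    o,d=ray(c,px);return o+d*(z-o[2])/d[2]
def tri(rs):
    A=0;b=0
    for o,d in rs: M=np.eye(3)-np.outer(d,d);A=A+M;b=b+M@o
    x=np.linalg.solve(A,b);return x,max(np.linalg.norm((np.eye(3)-np.outer(d,d))@(x-o)) for o,d in rs)
def proj(c,X):
    K,D,T=c;Ti=np.linalg.inv(T);return cv2.projectPoints(np.atleast_2d(np.array(X,float)),cv2.Rodrigues(Ti[:3,:3])[0],Ti[:3,3],K,D)[0][:,0]
def shot(n):
    st=read_state();p=snapshot(n);return p,cam(p,st)
E
python3 - <<'E'
from h import *
np.set_printoptions(precision=3,suppress=True)
a,ca=shot("scene");b,cb=shot("side")
Z=dict(tray=.004,tray_handle=.084,tray_lip=.008,mat=0,basket=0,stand=0,rack=0,bay0=.034,bay1=.034,bay2=.034,gear0=.02,shaft0=0.02,grease=0,wrench=0,mug=0,tape=0)
for n,z in Z.items():
    A=tip_of(n,a);B=tip_of(n,b)
    print(n)
    for t,c,L in (("sc",ca,A),("si",cb,B)):
        print("  ",t,[(np.round(d["point"],0).tolist(),round(d["confidence"],2),onz(c,d["point"],z)[:2].round(3).tolist()) for d in L if d["confidence"]>.25][:6])
    if A and B: print("   tri",*tri([ray(ca,A[0]["point"]),ray(cb,B[0]["point"])]))
E
```

```text
tray
   sc [([270.0, 270.0], 0.75, [0.514, -0.146])]
   si [([305.0, 321.0], 0.88, [0.502, -0.144])]
   tri [ 0.504 -0.135 -0.007] 0.00010500625705609972
tray_handle
   sc [([270.0, 245.0], 0.67, [0.511, -0.138])]
   si [([303.0, 297.0], 0.74, [0.5, -0.137])]
   tri [ 0.503 -0.129  0.075] 0.00034768738828891497
tray_lip
   sc [([255.0, 247.0], 0.73, [0.411, -0.094])]
   si [([264.0, 315.0], 0.88, [0.415, -0.101])]
   tri [ 0.415 -0.101  0.011] 0.0026621676268680913
mat
   sc []
   si []
basket
   sc [([207.0, 320.0], 0.63, [0.515, -0.391])]
   si [([350.0, 420.0], 0.57, [0.518, -0.401])]
   tri [ 0.518 -0.398  0.003] 0.0040382615778438
stand
   sc [([370.0, 193.0], 0.84, [0.515, 0.398])]
   si [([250.0, 188.0], 0.92, [0.494, 0.404])]
   tri [ 0.498  0.429 -0.02 ] 0.00012925368695640107
rack
   sc [([335.0, 225.0], 0.66, [0.53, 0.154]), ([341.0, 206.0], 0.53, [0.479, 0.268])]
   si [([280.0, 239.0], 0.57, [0.521, 0.15])]
   tri [ 0.524  0.162 -0.008] 0.0021144359713093867
bay0
   sc [([334.0, 214.0], 0.84, [0.521, 0.161]), ([342.0, 209.0], 0.7, [0.523, 0.206]), ([322.0, 225.0], 0.59, 
[... 1565 characters left out ...]
0.745 0.015 0.004] 0.00014746709616632832
wrench
   sc [([398.0, 245.0], 0.58, [0.744, 0.176]), ([266.0, 244.0], 0.27, [0.418, -0.05])]
   si [([348.0, 220.0], 0.84, [0.729, 0.174])]
   tri [ 0.737  0.191 -0.014] 0.0017747946460953238
mug
   sc [([308.0, 316.0], 0.84, [0.708, -0.232])]
   si [([406.0, 333.0], 0.74, [0.716, -0.243]), ([304.0, 296.0], 0.68, [0.524, -0.066]), ([261.0, 312.0], 0.6, [0.412, -0.083])]
   tri [ 0.714 -0.244  0.008] 0.0036498379821579513
tape
   sc [([188.0, 268.0], 0.82, [0.315, -0.271]), ([341.0, 208.0], 0.27, [0.488, 0.252])]
   si [([236.0, 394.0], 0.77, [0.312, -0.277]), ([276.0, 215.0], 0.38, [0.536, 0.252])]
   tri [ 0.313 -0.272 -0.003] 0.0026610687495013394
```

```bash
cat >> h.py <<'E'
np.set_printoptions(precision=3,suppress=True)
def axes(z,y):
    z=np.array(z,float)/np.linalg.norm(z);y=np.array(y,float);y=y-z*(y@z);y/=np.linalg.norm(y)
    return np.column_stack([np.cross(y,z),y,z])
def need(pos,Rt,frm=None):
    """rows values from current (or given) pose to TCP pos and rotation Rt"""
    s=read_state();p,q=(s["tool_pos"],R.from_quat(s["tcp_rot"]).as_matrix()) if frm is None else frm
    o=q.T@(np.array(pos)-p)/.04;t=np.degrees(R.from_matrix(q.T@Rt).as_rotvec())
    print("offset",o.round(3),"twist",t.round(2))
E
python3 - <<'E'
from h import *
need([.5,.30,.32],axes([0,0,-1],[.359,.933,0]))
need([.5,.30,.32],axes([0,0,-1],[0,1,0]))
E
```

```text
offset [-8.98  -4.142 -2.634] twist [0.01 0.   0.03]
offset [-8.98  -4.142 -2.634] twist [  0.01   0.   -21.01]
```

```bash
python3 -m crank '{"grip":[95,95,95,95,95,95,95,95,95,95,95,95,95,95,95,95,95,95],"offset":[[0,0,-2.6],[0,0,-2.6],[0,0,-2.6],[-9,-4.1,-2.6],[-9,-4.1,-2.6],[-9,-4.1,-2.6],[-9,-4.1,-2.6],[-9,-4.1,-2.6],[-9,-4.1,-2.6],[-9,-4.1,-2.6],[-9,-4.1,-2.6],[-9,-4.1,-2.6],[-9,-4.1,-2.6],[-9,-4.1,-2.6],[-9,-4.1,-2.6],[-9,-4.1,-2.6],[-9,-4.1,-2.6],[-9,-4.1,-2.6]],"twist":[[0,0,0],[0,0,0],[0,0,0],[0,0,-21],[0,0,-21],[0,0,-21],[0,0,-21],[0,0,-21],[0,0,-21],[0,0,-21],[0,0,-21],[0,0,-21],[0,0,-21],[0,0,-21],[0,0,-21],[0,0,-21],[0,0,-21],[0,0,-21]]}'
python3 - <<'E'
from h import *
p,c=shot("wrist");cv2.imwrite("pics/w1.png",p["pixels"][:,:,::-1])
for n,z in dict(stand=0,rack=0,bay0=.034,shaft0=.03).items():
    for f in (tip_of,boxes_of):
        print(n,f.__name__,[(np.round(d["point"],0).tolist(),round(d["confidence"],2),onz(c,d["point"],z)[:2].round(3).tolist()) for d in f(n,p) if d["confidence"]>.25])
E
```

```text
time: 3.35
tool_pos: [0.5006, 0.3022, 0.3188]
tcp_rot: [-0.001, 1.0, 0.0, 0.0]
force: [-1.0, 0.2, 1.2]
finger_gap: 1.002
finger_force: 0.0
stand call [([394.0, 208.0], 0.69, [0.509, 0.403])]
stand call [([406.0, 222.0], 0.78, [0.529, 0.421]), ([221.0, 216.0], 0.35, [0.52, 0.157])]
rack call [([221.0, 223.0], 0.6, [0.53, 0.157])]
rack call [([224.0, 215.0], 0.93, [0.52, 0.161])]
bay0 call [([164.0, 229.0], 0.84, [0.532, 0.089]), ([263.0, 217.0], 0.82, [0.515, 0.224]), ([212.0, 224.0], 0.78, [0.525, 0.155])]
bay0 call [([221.0, 216.0], 0.79, [0.514, 0.168])]
shaft0 call []
shaft0 call [([360.0, 278.0], 0.86, [0.602, 0.354]), ([479.0, 272.0], 0.59, [0.594, 0.52])]
```

View pics/w1.png

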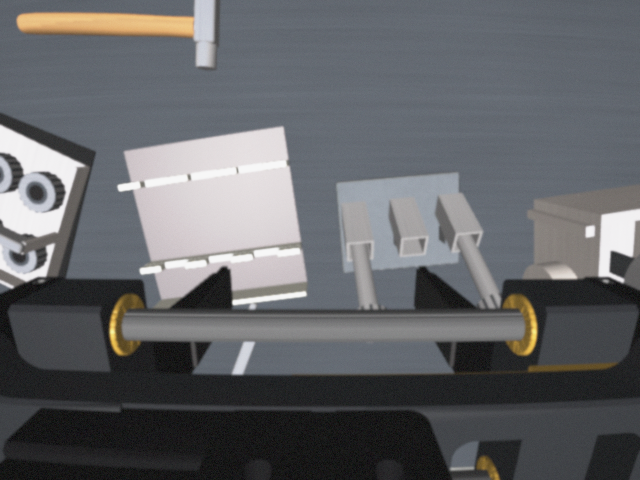

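The wrist picture shows two shafts, in the outer tubes with mouths near (357,248) and (463,234), and an empty middle tube. The rack's back edge runs (124,152)-(285,127), and the stand foot's back edge runs (337,183)-(458,173).

Run:
```python
from h import *
p,c=shot("wrist")
for n,z,pts in (("rack",.005,[(124,152),(285,127),(306,290)]),("stand",.012,[(337,183),(458,173),(344,270),(460,262)]),("mouth",.087,[(357,248),(412,244),(463,234)]),("rails",.04,[(120,187),(288,163),(142,269),(301,247)]),("mat",.004,[(96,152),(0,112)])):
    print(n,np.array([onz(c,q,z)[:2] for q in pts]).round(4).tolist())
# model overlay
def M(x,y,yaw): return lambda P:(np.array([x,y,0])+np.asarray(P,float)@R.from_euler("z",yaw).as_matrix().T)
im=p["pixels"][:,:,::-1].copy()
for f,P in ((M(.527,.154,.13),[[-.1125,-.111,.005],[-.1125,.111,.005],[.1125,.111,.005],[.1125,-.111,.005],[-.065,-.111,.04],[-.065,.111,.04],[.05,-.111,.04],[.05,.111,.04]]),(M(.505,.405,.08),[[-.04,-.084,.012],[-.04,.084,.012],[.09,.084,.012],[.09,-.084,.012]])):
    print(proj(c,f(P)).round(0).tolist())
need([.5,-.12,.3188],axes([0,0,-1],[0,1,0]))
```

```text
rack [[0.4306, 0.0289], [0.4008, 0.2511], [0.6307, 0.2763]]
stand [[0.474, 0.3203], [0.46, 0.4837], [0.5973, 0.3314], [0.5857, 0.4979]]
mouth [[0.5444, 0.3417], [0.5396, 0.407], [0.5274, 0.4674]]
rails [[0.4752, 0.0377], [0.4468, 0.2576], [0.587, 0.0535], [0.5558, 0.2723]]
mat [[0.4298, -0.0122], [0.371, -0.1493]]
[[124.0, 151.0], [284.0, 127.0], [308.0, 286.0], [162.0, 303.0], [119.0, 188.0], [286.0, 164.0], [140.0, 272.0], [300.0, 252.0]]
[[335.0, 181.0], [459.0, 172.0], [458.0, 264.0], [342.0, 273.0]]
offset [  0.032 -10.532  -0.005] twist [ 0.01  0.   -0.01]
```

```bash
python3 -m crank '{"grip":[95,95,95,95,95,95,95,95,95,95,95,95,95,95,95,95],"offset":[[-2,-12,0],[-2,-12,0],[-2,-12,0],[-2,-12,0],[-2,-12,0],[-2,-12,0],[-2,-12,0],[-2,-12,0],[-2,-12,0],[-2,-12,0],[-2,-12,0],[-2,-12,0],[-2,-12,0],[-2,-12,0],[-2,-12,0],[-2,-12,0]],"twist":[[0,0,0],[0,0,0],[0,0,0],[0,0,0],[0,0,0],[0,0,0],[0,0,0],[0,0,0],[0,0,0],[0,0,0],[0,0,0],[0,0,0],[0,0,0],[0,0,0],[0,0,0],[0,0,0]]}'
python3 - <<'E'
from h import *
p,c=shot("wrist");cv2.imwrite("pics/w2.png",p["pixels"][:,:,::-1])
for n,z in dict(tray=.004,tray_handle=.084,tray_lip=.008,mat=0,basket=0).items():
        print(n,[(np.round(d["point"],0).tolist(),round(d["confidence"],2),onz(c,d["point"],z)[:2].round(3).tolist()) for d in tip_of(n,p) if d["confidence"]>.25])
E
```

```text
time: 5.18
tool_pos: [0.5811, -0.1778, 0.3188]
tcp_rot: [-0.0, 1.0, 0.0, 0.0]
force: [-0.6, -0.6, 0.5]
finger_gap: 1.004
finger_force: 0.0
tray [([350.0, 149.0], 0.92, [0.509, -0.141])]
tray_handle [([353.0, 149.0], 0.64, [0.51, -0.144])]
tray_lip [([386.0, 75.0], 0.68, [0.416, -0.096]), ([558.0, 165.0], 0.37, [0.527, 0.147])]
mat []
basket [([164.0, 155.0], 0.76, [0.516, -0.397]), ([310.0, 167.0], 0.33, [0.533, -0.195])]
```

View pics/w2.png

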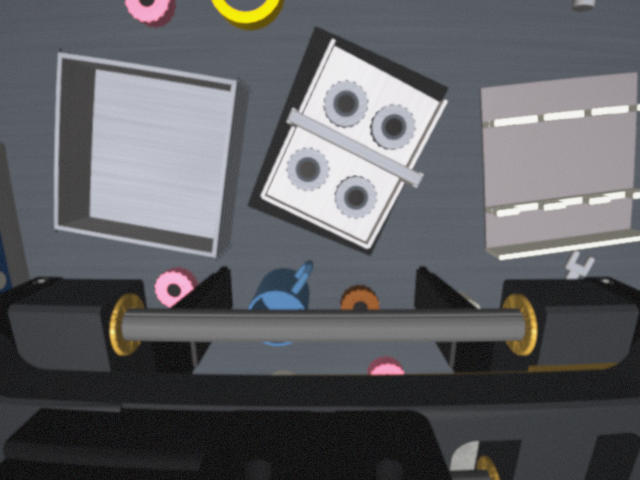

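The picture shows the handle bar from (293,116) to (419,181), mat corners at (318,28), (448,87), (371,253) and (250,205), and basket rim corners at (60,52), (240,80), (218,256) and (54,229).

Run:
```python
from h import *
p,c=shot("wrist")
G=lambda pts,z:np.array([onz(c,q,z)[:2] for q in pts])
h=G([(293,116),(419,181)],.096);print("handle",h.tolist(),h.mean(0),np.linalg.norm(h[1]-h[0]))
d=h[1]-h[0];yaw=np.arctan2(-d[0],d[1]);print("yaw",yaw)
m=G([(318,28),(448,87),(371,253),(250,205)],.004);print("mat",m.mean(0),m.tolist())
b=G([(60,52),(240,80),(218,256),(54,229)],.07);e=b[1]-b[0];print("basket",b.mean(0),np.arctan2(-e[0],e[1]))
c_,s_=np.cos(yaw),np.sin(yaw)
print("grip");H=h.mean(0)
need([H[0],H[1],.16],axes([0,0,-1],[c_,s_,0]))
need([H[0],H[1],.16],axes([0,0,-1],[-c_,-s_,0]))
need([H[0],H[1],.065],axes([0,0,-1],[c_,s_,0]))
```

```text
handle [[0.4760722979922985, -0.21015506830828273], [0.544822459244697, -0.0711684184028404]] [ 0.51  -0.141] 0.15506087038375863
yaw -0.45936085467591753
mat [ 0.507 -0.147] [[0.35922294885126504, -0.1845091971627151], [0.42901248599900316, -0.014639076033972798], [0.6544877059356493, -0.10910658553261872], [0.5850604013269189, -0.27987267830737894]]
basket [ 0.519 -0.395] -0.1756784716844266
grip
offset [1.771 0.942 3.969] twist [  0.01   0.01 116.34]
offset [1.771 0.942 3.969] twist [ -0.01   0.01 -63.66]
offset [1.772 0.942 6.344] twist [  0.01   0.01 116.34]
```

```bash
python3 -m crank '{"grip":[95,95,95,95,95,95,95,95,95,95,95,95,95,95,95,95,95,95],"offset":[[1.77,0.94,3.5],[1.77,0.94,3.5],[1.77,0.94,3.5],[1.77,0.94,3.5],[1.77,0.94,3.5],[1.77,0.94,3.5],[1.77,0.94,3.5],[1.77,0.94,3.5],[1.77,0.94,3.5],[1.77,0.94,3.5],[1.77,0.94,4.5],[1.77,0.94,5.2],[1.77,0.94,5.8],[1.77,0.94,6.33],[1.77,0.94,6.33],[1.77,0.94,6.33],[1.77,0.94,6.33],[1.77,0.94,6.33]],"twist":[[0,0,-63.7],[0,0,-63.7],[0,0,-63.7],[0,0,-63.7],[0,0,-63.7],[0,0,-63.7],[0,0,-63.7],[0,0,-63.7],[0,0,-63.7],[0,0,-63.7],[0,0,-63.7],[0,0,-63.7],[0,0,-63.7],[0,0,-63.7],[0,0,-63.7],[0,0,-63.7],[0,0,-63.7],[0,0,-63.7]]}'
python3 - <<'E'
from h import *
s=read_state();print(s["joint_positions"])
H=[.510,-.141]
c_,s_=np.cos(-.459),np.sin(-.459)
need([H[0],H[1],.065],axes([0,0,-1],[-c_,-s_,0]))
p,c=shot("side");cv2.imwrite("pics/s2.png",p["pixels"][200:440,150:470,::-1])
E
```

```text
time: 7.03
tool_pos: [0.5076, -0.1059, 0.0468]
tcp_rot: [-0.501, 0.863, -0.057, -0.031]
force: [0.6, -0.1, 0.8]
finger_gap: 0.998
finger_force: 0.0
[-0.268  0.584  1.992 -0.243  0.542 -2.685]
offset [ 0.778 -0.513 -0.337] twist [-3.65 -6.47 -3.39]
```

View pics/s2.png

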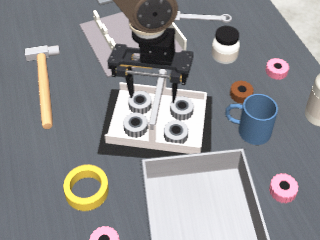

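The gripper straddles the bar, but joint 6 hit its limit on this turn. I'll go up and use the opposite half-turn.

```bash
python3 -m crank '{"grip":[95,95,95,95,95,95],"offset":[[0,0,-1],[0,0,-2],[0,0,-3],[0,0,-3.5],[0,0,-3.5],[0,0,-3.5]],"twist":[[0,0,0],[0,0,0],[0,0,0],[0,0,0],[0,0,0],[0,0,0]]}'
python3 - <<'E'
from h import *
s=read_state();print(s["joint_positions"])
H=[.510,-.141]
c_,s_=np.cos(-.459),np.sin(-.459)
need([H[0],H[1],.18],axes([0,0,-1],[c_,s_,0]))
need([H[0],H[1],.18],axes([0,0,-1],[0,1,0]))
E
```

```text
time: 7.58
tool_pos: [0.508, -0.0768, 0.1826]
tcp_rot: [-0.494, 0.866, -0.066, -0.036]
force: [0.4, 0.4, -0.6]
finger_gap: 0.999
finger_force: 0.0
[-0.201  0.37   1.883 -0.194  0.865 -2.685]
offset [ 1.331 -0.844  0.306] twist [-11.53   6.59 175.25]
offset [ 1.331 -0.844  0.306] twist [-7.97 -4.31 59.32]
```

```bash
python3 -m crank '{"grip":[95,95,95,95,95,95,95,95,95,95,95],"offset":[[1.33,-0.84,0.3],[1.33,-0.84,0.3],[1.33,-0.84,0.3],[1.33,-0.84,0.3],[1.33,-0.84,0.3],[1.33,-0.84,0.3],[1.33,-0.84,0.3],[1.33,-0.84,0.3],[1.33,-0.84,0.3],[1.33,-0.84,0.3],[1.33,-0.84,0.3]],"twist":[[-8,-4.3,59.3],[-8,-4.3,59.3],[-8,-4.3,59.3],[-8,-4.3,59.3],[-8,-4.3,59.3],[-8,-4.3,59.3],[-8,-4.3,59.3],[-8,-4.3,59.3],[-8,-4.3,59.3],[-8,-4.3,59.3],[-8,-4.3,59.3]]}'
python3 - <<'E'
from h import *
s=read_state();print(s["joint_positions"])
H=[.510,-.141]
c_,s_=np.cos(-.459),np.sin(-.459)
need([H[0],H[1],.18],axes([0,0,-1],[c_,s_,0]))
need([H[0],H[1],.065],axes([0,0,-1],[c_,s_,0]))
E
```

```text
time: 8.5
tool_pos: [0.5089, -0.1413, 0.1775]
tcp_rot: [-0.001, 1.0, 0.001, -0.003]
force: [-0.1, 0.2, -0.1]
finger_gap: 0.997
finger_force: 0.0
[-0.395  0.401  1.835 -0.001  0.911 -1.967]
offset [-0.026  0.008 -0.063] twist [ -0.29  -0.29 116.37]
offset [-0.043  0.004  2.812] twist [ -0.29  -0.29 116.37]
```

```bash
python3 -m crank '{"grip":[95,95,95,95,95,95,95,95,95,95,95,95,95,95,95,95,95,95,95],"offset":[[0,0,0],[0,0,0],[0,0,0],[0,0,0],[0,0,0],[0,0,0],[0,0,0],[0,0,0],[0,0,0],[0,0,0],[0,0,0],[0,0,0],[0,0,0],[0,0,0],[0,0,0],[0,0,0],[0,0,0],[0,0,0],[0,0,0]],"twist":[[-0.3,-0.3,116.4],[-0.3,-0.3,116.4],[-0.3,-0.3,116.4],[-0.3,-0.3,116.4],[-0.3,-0.3,116.4],[-0.3,-0.3,116.4],[-0.3,-0.3,116.4],[-0.3,-0.3,116.4],[-0.3,-0.3,116.4],[-0.3,-0.3,116.4],[-0.3,-0.3,116.4],[-0.3,-0.3,116.4],[-0.3,-0.3,116.4],[-0.3,-0.3,116.4],[-0.3,-0.3,116.4],[-0.3,-0.3,116.4],[-0.3,-0.3,116.4],[-0.3,-0.3,116.4],[-0.3,-0.3,116.4]]}'
python3 - <<'E'
from h import *
s=read_state();print(s["joint_positions"])
p,c=shot("wrist");q,cq=shot("side")
for P,C in ((p,c),(q,cq)):
  for n,z in dict(tray_handle=.084,tray=.004,basket=0).items():
    print(n,[(onz(C,d["point"],z)[:2].round(3).tolist(),round(d["confidence"],2)) for d in tip_of(n,P)][:2])
c_,s_=np.cos(-.459),np.sin(-.459)
need([.51,-.141,.065],axes([0,0,-1],[c_,s_,0]))
E
```

```text
time: 10.08
tool_pos: [0.5092, -0.1411, 0.1779]
tcp_rot: [0.849, 0.528, 0.0, 0.0]
force: [0.0, -0.7, -0.7]
finger_gap: 0.999
finger_force: 0.0
[-0.395  0.398  1.839  0.     0.904  0.062]
tray_handle [([0.674, -0.197], 0.72), ([0.509, -0.142], 0.62)]
tray [([0.51, -0.141], 0.56), ([0.538, -0.199], 0.49)]
basket []
tray_handle [([0.507, -0.143], 0.69)]
tray [([0.508, -0.14], 0.97)]
basket [([0.52, -0.394], 0.76)]
offset [0.01  0.009 2.83 ] twist [ 0.09 -0.02 -0.09]
```

Tray is unmoved. Descend and grip.

```bash
python3 -m crank '{"grip":[95,95,95,95,95,95,5,5,5,5,5,5,5,5,5,5,5,5,5,5],"offset":[[0,0,1],[0,0,1.8],[0,0,2.4],[0,0,2.83],[0,0,2.83],[0,0,2.83],[0,0,2.83],[0,0,2.83],[0,0,2.83],[0,0,2.83],[0,0,2.83],[0,0,2.83],[0,0,2.83],[0,0,2.83],[0,0,2.83],[0,0,2.83],[0,0,2.83],[0,0,2.83],[0,0,2.83],[0,0,2.83]],"twist":[[0,0,0],[0,0,0],[0,0,0],[0,0,0],[0,0,0],[0,0,0],[0,0,0],[0,0,0],[0,0,0],[0,0,0],[0,0,0],[0,0,0],[0,0,0],[0,0,0],[0,0,0],[0,0,0],[0,0,0],[0,0,0],[0,0,0],[0,0,0]]}' 60
python3 - <<'E'
from h import *
c_,s_=np.cos(-.176),np.sin(-.176)
s=read_state();p=s["tool_pos"];print(s["finger_gap"]*95.1)
y=np.array([c_,s_,0]);q=axes([0,0,-1],y)
# tray frame relative to tool : handle is 19mm behind TCP; lip: -x*.105, z -.072(top floor 4mm) below handle centre
def tipped(lip,tilt):
    X=np.array([c_,s_,0]);Y=np.array([-s_,c_,0])
    Rr=R.from_rotvec(-Y*tilt).as_matrix()  # check sign: lip (-x) must go down
    if (Rr@(-X))[2]>0: Rr=Rr.T
    Rt=Rr@q
    lipoff=Rr@(-X*.105+np.array([0,0,-.076]))
    H=lip-lipoff; return H+.019*Rt[:,2],Rt,H
B=np.array([.52,-.395])
for t,dx,z in ((0,.05,.12),(15,.05,.12),(40,.055,.1)):
    P,Rt,H=tipped(np.array([B[0]+c_*dx,B[1]+s_*dx,z]),np.radians(t));print(t,P,H);need(P,Rt)
E
```

```text
time: 12.15
tool_pos: [0.5089, -0.1409, 0.0649]
tcp_rot: [0.85, 0.527, 0.0, -0.0]
force: [-2.8, 1.2, 1.8]
finger_gap: 0.142
finger_force: 60.0
13.549378091790887
0 [ 0.673 -0.422  0.177] [ 0.673 -0.422  0.196]
offset [-4.477  6.792 -2.803] twist [ -0.    -0.01 -16.31]
15 [ 0.655 -0.419  0.202] [ 0.65  -0.418  0.221]
offset [-4.606  6.352 -3.434] twist [-14.9    2.12 -16.22]
40 [ 0.617 -0.412  0.211] [ 0.605 -0.41   0.226]
offset [-4.872  5.444 -3.657] twist [-39.73   5.68 -15.65]
```

```bash
python3 -m crank '{"grip":[5,5,5,5,5,5,5,5,5,5],"offset":[[0,0,-0.2],[0,0,-0.5],[0,0,-1],[0,0,-1.5],[0,0,-2],[0,0,-2.5],[0,0,-3],[0,0,-3.3],[0,0,-3.4],[0,0,-3.4]],"twist":[[0,0,0],[0,0,0],[0,0,0],[0,0,0],[0,0,0],[0,0,0],[0,0,0],[0,0,0],[0,0,0],[0,0,0]]}' 60
python3 - <<'E'
from h import *
a,ca=shot("scene");b,cb=shot("side")
print("box corner",tri([ray(ca,(190,365)),ray(cb,(556,438))]))
m=0
for n in ("tray","tray_handle","tray_lip","mat","basket"):
    A,B=tip_of(n,a),tip_of(n,b)
    if A and B: print(n,A[0]["confidence"],B[0]["confidence"],*tri([ray(ca,A[0]["point"]),ray(cb,B[0]["point"])]))
cv2.imwrite("pics/s3.png",np.vstack([a["pixels"][180:420,100:500,::-1],b["pixels"][220:460,150:550,::-1]]))
E
```

```text
time: 12.98
tool_pos: [0.5093, -0.1412, 0.2015]
tcp_rot: [0.85, 0.527, 0.001, 0.001]
force: [0.3, -0.5, -9.2]
finger_gap: 0.145
finger_force: 60.0
box corner (array([ 0.752, -0.625,  0.209]), np.float64(0.003710501151509221))
tray 0.74 0.9 [ 0.51  -0.144  0.144] 0.0001921502757877776
tray_handle 0.86 0.96 [ 0.502 -0.132  0.215] 0.00028410585891634803
tray_lip 0.67 0.88 [ 0.412 -0.101  0.147] 0.002514060475345509
mat 0.63 0.58 [ 0.553 -0.019 -0.218] 0.021811084059780453
basket 0.5 0.7 [ 0.489 -0.432  0.154] 0.03244989875349206
```

View pics/s3.png

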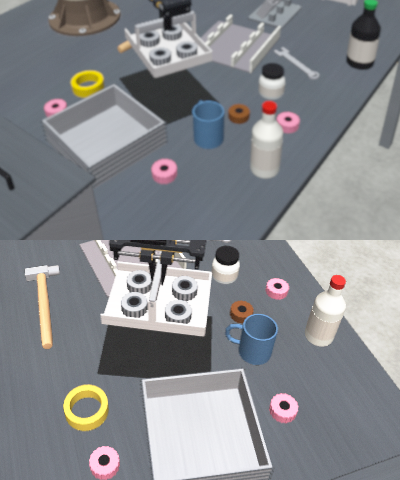

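Picture: the tray is lifted, level, with its four gears. The basket is unmoved and the mat is fully visible. I'll carry it slowly over the basket.

```bash
python3 -m crank '{"grip":[5,5,5,5,5,5,5,5,5,5,5,5,5,5,5,5,5,5,5,5],"offset":[[-0.1,0.15,0],[-0.25,0.4,0],[-0.5,0.8,0],[-0.8,1.2,0],[-1.1,1.65,0],[-1.4,2.1,0],[-1.7,2.6,0],[-2,3.1,0],[-2.3,3.6,0],[-2.6,4,0],[-2.9,4.4,0],[-3.2,4.85,0],[-3.5,5.3,0],[-3.8,5.7,0],[-4.05,6.1,0],[-4.25,6.4,0],[-4.4,6.6,0],[-4.48,6.75,0],[-4.48,6.8,0],[-4.48,6.8,0]],"twist":[[0,0,-1],[0,0,-2],[0,0,-3],[0,0,-4],[0,0,-5],[0,0,-6],[0,0,-7],[0,0,-8],[0,0,-9],[0,0,-10],[0,0,-11],[0,0,-12],[0,0,-13],[0,0,-14],[0,0,-15],[0,0,-15.5],[0,0,-16],[0,0,-16.3],[0,0,-16.3],[0,0,-16.3]]}' 60
python3 - <<'E'
from h import *
c_,s_=np.cos(-.176),np.sin(-.176)
print(read_state()["joint_positions"])
y=np.array([c_,s_,0]);q=axes([0,0,-1],y)
def tipped(lip,tilt):
    X=np.array([c_,s_,0]);Y=np.array([-s_,c_,0])
    Rr=R.from_rotvec(-Y*tilt).as_matrix()
    if (Rr@(-X))[2]>0: Rr=Rr.T
    Rt=Rr@q
    H=lip-Rr@(-X*.105+np.array([0,0,-.076])); return H+.019*Rt[:,2],Rt
b,cb=shot("side");B=tip_of("basket",b)
print([(onz(cb,d["point"],0)[:2],d["confidence"]) for d in B])
B=np.array([.52,-.395])
for t,dx,z in ((10,.05,.13),(20,.05,.12),(30,.05,.11),(38,.05,.1),(45,.05,.1)):
    P,Rt=tipped(np.array([B[0]+c_*dx,B[1]+s_*dx,z]),np.radians(t));print(t,P);need(P,Rt)
cv2.imwrite("pics/s4.png",b["pixels"][150:480,150:550,::-1])
E
```

```text
time: 15.25
tool_pos: [0.6732, -0.4225, 0.2006]
tcp_rot: [0.767, 0.642, 0.0, 0.0]
force: [-0.5, 0.4, -9.1]
finger_gap: 0.145
finger_force: 60.0
[-0.644  0.764  1.068  0.001  1.309 -0.467]
[(array([ 0.517, -0.397]), 0.95)]
10 [ 0.661 -0.42   0.204]
offset [-0.006 -0.298 -0.08 ] twist [-9.94 -0.02 -0.02]
20 [ 0.647 -0.418  0.209]
offset [-0.007 -0.657 -0.208] twist [-19.94  -0.02  -0.02]
30 [ 0.631 -0.415  0.212]
offset [-0.007 -1.075 -0.268] twist [-29.94  -0.02  -0.03]
38 [ 0.616 -0.412  0.21 ]
offset [-0.007 -1.445 -0.211] twist [-37.94  -0.02  -0.03]
45 [ 0.603 -0.41   0.215]
offset [-0.007 -1.787 -0.336] twist [-44.94  -0.01  -0.03]
```

View pics/s4.png

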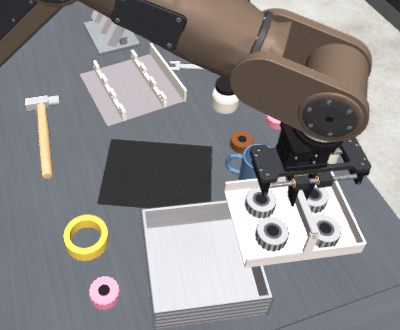

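Picture: the tray is level with the gears in it, with its lip over the basket. Tipping now.

```bash
python3 -m crank '{"grip":[5,5,5,5,5,5,5,5,5,5,5,5,5,5,5,5,5,5,5,5],"offset":[[0,-0.08,-0.02],[0,-0.18,-0.05],[0,-0.3,-0.08],[0,-0.4,-0.12],[0,-0.52,-0.16],[0,-0.66,-0.2],[0,-0.78,-0.22],[0,-0.88,-0.24],[0,-0.98,-0.25],[0,-1.08,-0.26],[0,-1.15,-0.26],[0,-1.22,-0.25],[0,-1.3,-0.24],[0,-1.38,-0.22],[0,-1.45,-0.21],[0,-1.45,-0.21],[0,-1.45,-0.21],[0,-1.45,-0.21],[0,-1.45,-0.21],[0,-1.45,-0.21]],"twist":[[-3,0,0],[-6,0,0],[-10,0,0],[-13,0,0],[-16,0,0],[-20,0,0],[-23,0,0],[-25,0,0],[-27.5,0,0],[-30,0,0],[-31.5,0,0],[-33,0,0],[-35,0,0],[-36.5,0,0],[-38,0,0],[-38,0,0],[-38,0,0],[-38,0,0],[-38,0,0],[-38,0,0]]}' 60
python3 - <<'E'
from h import *
b,cb=shot("side");cv2.imwrite("pics/s5.png",b["pixels"][150:480,150:550,::-1])
print([(np.round(d["point"]).tolist(),round(d["confidence"],2)) for d in boxes_of("gear0",b)])
E
```

```text
time: 17.02
tool_pos: [0.6166, -0.4126, 0.2106]
tcp_rot: [0.724, 0.607, 0.209, 0.251]
force: [0.4, -0.9, -3.6]
finger_gap: 0.141
finger_force: 60.0
[([334.0, 430.0], 0.96), ([427.0, 266.0], 0.92), ([254.0, 439.0], 0.77), ([326.0, 401.0], 0.75), ([377.0, 241.0], 0.74), ([390.0, 286.0], 0.73), ([353.0, 392.0], 0.68), ([356.0, 427.0], 0.63)]
```

View pics/s5.png

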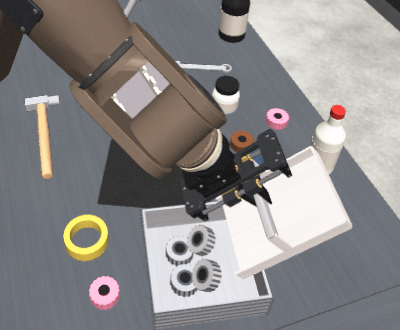

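Picture: all four gears lie in the basket and the tray is empty. Levelling the tray and carrying it back to the mat.

Run:
```python
from h import *
for pos,yaw in (([.673,-.4225,.215],-.176),([.507,-.147,.21],-.40),([.507,-.147,.075],-.40)):
    need(pos,axes([0,0,-1],[np.cos(yaw),np.sin(yaw),0]))
```

```text
offset [0.005 1.201 0.795] twist [38.14  0.05 -0.01]
offset [ 6.057 -3.037 -2.38 ] twist [37.98 -4.22 12.35]
offset [ 6.06  -5.122  0.274] twist [37.98 -4.22 12.35]
```

```bash
python3 -m crank '{"grip":[5,5,5,5,5,5,5,5,5,5,5,5,5,5,5,5,5,5,5,5],"offset":[[0,0.2,0.13],[0,0.4,0.26],[0,0.6,0.4],[0,0.8,0.53],[0,1,0.66],[0,1.2,0.8],[0.6,0.8,0.5],[1.2,0.4,0.2],[1.8,0,-0.1],[2.4,-0.4,-0.4],[3,-0.85,-0.75],[3.6,-1.3,-1.1],[4.2,-1.75,-1.4],[4.8,-2.2,-1.75],[5.4,-2.6,-2.05],[5.8,-2.85,-2.25],[6.06,-3.04,-2.38],[6.06,-3.04,-2.38],[6.06,-3.04,-2.38],[6.06,-3.04,-2.38]],"twist":[[6.3,0,0],[12.7,0,0],[19,0,0],[25.4,0,0],[31.7,0,0],[38.1,0,0],[38,-0.4,1.1],[38,-0.8,2.2],[38,-1.2,3.4],[38,-1.6,4.5],[38,-2,5.6],[38,-2.4,6.7],[38,-2.8,7.9],[38,-3.2,9],[38,-3.6,10.1],[38,-4,11.2],[38,-4.2,12.35],[38,-4.2,12.35],[38,-4.2,12.35],[38,-4.2,12.35]]}' 60
python3 - <<'E'
from h import *
a,ca=shot("scene");b,cb=shot("side")
for n in ("tray","tray_handle","tray_lip"):
    A,B=tip_of(n,a),tip_of(n,b)
    if A and B: print(n,A[0]["confidence"],B[0]["confidence"],*tri([ray(ca,A[0]["point"]),ray(cb,B[0]["point"])]))
need([.507,-.147,.066],axes([0,0,-1],[np.cos(-.4),np.sin(-.4),0]))
E
```

```text
time: 18.78
tool_pos: [0.5074, -0.1474, 0.21]
tcp_rot: [0.833, 0.553, 0.0, -0.0]
force: [-0.0, -0.6, -3.8]
finger_gap: 0.149
finger_force: 60.0
tray 0.93 0.69 [ 0.486 -0.101  0.165] 0.039814094019595715
tray_handle 0.62 0.81 [ 0.5   -0.145  0.225] 0.00048371876967801816
tray_lip 0.73 0.74 [ 0.416 -0.111  0.156] 0.003179596757253552
offset [-0.001  0.013  3.586] twist [-0.08 -0.05 -0.02]
```

```bash
python3 -m crank '{"grip":[5,5,5,5,5,5,5,5,5,5,95,95,95,95,95,95,95,95,95,95],"offset":[[0,0,0.7],[0,0,1.4],[0,0,2.1],[0,0,2.7],[0,0,3.1],[0,0,3.35],[0,0,3.5],[0,0,3.58],[0,0,3.6],[0,0,3.6],[0,0,3.6],[0,0,3.6],[0,0,3.6],[0,0,3.6],[0,0,3.6],[0,0,3.6],[0,0,3.6],[0,0,3.6],[0,0,3.6],[0,0,3.6]],"twist":[[0,0,0],[0,0,0],[0,0,0],[0,0,0],[0,0,0],[0,0,0],[0,0,0],[0,0,0],[0,0,0],[0,0,0],[0,0,0],[0,0,0],[0,0,0],[0,0,0],[0,0,0],[0,0,0],[0,0,0],[0,0,0],[0,0,0],[0,0,0]]}' 60
python3 - <<'E'
from h import *
# shaft pick plan
yw=.08;S=np.array([.506,.405,0]);Rz=R.from_euler("z",yw).as_matrix()
a=np.array([np.sin(np.pi/6),0,np.cos(np.pi/6)])
for k,ty in (("near",-.064),("far",.064)):
    # mouth: 75mm long tube, closed below, mouth at 87 high
    for d in (0,15):
        e=np.radians(30+d); z=Rz@[np.cos(e),0,-np.sin(e)]; y=Rz@[0,1,0]
        tail=np.array([.0,ty,.0]);
        # foot of tube at origin, z ~ 87-75cos30=22
        mouth=np.array([.075*.5+0.0,ty,.087]); tl=mouth-.072*a
        g=tl+.118*a
        G=S+Rz@g; print(k,d,"mouth",S+Rz@mouth,"grasp",G)
        for back in (0,.10):
            P=G+z*.019-z*back; print("  TCP",P);need(P,axes(z,y));need(P,axes(z,-y))
E
```

```text
time: 20.85
tool_pos: [0.5065, -0.1465, 0.0655]
tcp_rot: [0.834, 0.553, -0.0, -0.001]
force: [0.4, 1.0, -0.4]
finger_gap: 0.786
finger_force: 0.0
near 0 mouth [0.548 0.344 0.087] grasp [0.571 0.346 0.127]
  TCP [0.588 0.347 0.117]
offset [12.166 -2.938 -1.281] twist [ -60.59  -36.86 -104.94]
offset [12.166 -2.938 -1.281] twist [-32.68  53.72  56.4 ]
  TCP [0.501 0.34  0.167]
offset [11.167 -4.86  -2.529] twist [ -60.59  -36.86 -104.94]
offset [11.167 -4.86  -2.529] twist [-32.68  53.72  56.4 ]
near 15 mouth [0.548 0.344 0.087] grasp [0.571 0.346 0.127]
  TCP [0.585 0.347 0.113]
offset [12.131 -3.004 -1.182] twist [ -45.75  -27.86 -110.46]
offset [12.131 -3.004 -1.182] twist [-24.58  40.36  59.08]
  TCP [0.514 0.341 0.184]
offset [11.316 -4.575 -2.949] twist [ -45.75  -27.86 -110.46]
offset [11.316 -4.575 -2.949] twist [-24.58  40.36  59.08]
far 0 mouth [0.538 0.472 0.087] grasp [0.561 0.474 0.127]
  TCP [0.578 0.475 0.117]
offset [15.004 -4.416 -1.276] twist [ -60.59  -36.86 -104.94]
offset [15.004 -4.416 -1.276] twist [-32.68  53.72  56.4 ]
  TCP [0.491 0.468 0.167]
offset [14.005 -6.338 -2.525] twist [ -60.59  -36.86 -104.94]
offset [14.005 -6.338 -2.525] twist [-32.68  53.72  56.4 ]
far 15 mouth [0.538 0.472 0.087] grasp [0.561 0.474 0.127]
  TCP [0.575 0.475 0.113]
offset [14.969 -4.482 -1.178] twist [ -45.75  -27.86 -110.46]
offset [14.969 -4.482 -1.178] twist [-24.58  40.36  59.08]
  TCP [0.504 0.469 0.184]
offset [14.154 -6.053 -2.944] twist [ -45.75  -27.86 -110.46]
offset [14.154 -6.053 -2.944] twist [-24.58  40.36  59.08]
```

```bash
python3 -m crank '{"grip":[95,95,95,95,95,95,95,95],"offset":[[0,0,-0.5],[0,0,-1.5],[0,0,-2.5],[0,0,-3.5],[0,0,-4.5],[0,0,-5.5],[0,0,-6.5],[0,0,-6.5]],"twist":[[0,0,0],[0,0,0],[0,0,0],[0,0,0],[0,0,0],[0,0,0],[0,0,0],[0,0,0]]}'
python3 - <<'E'
from h import *
need([.63,.39,.33],axes([0,0,-1],[0,1,0]))
need([.57,.1,.33],axes([0,0,-1],[.4,.9,0]))
E
```

```text
time: 21.52
tool_pos: [0.5083, -0.1475, 0.333]
tcp_rot: [0.833, 0.553, 0.003, 0.004]
force: [0.4, 0.0, 0.4]
finger_gap: 1.002
finger_force: 0.0
offset [13.561 -2.431  0.062] twist [   0.42    0.53 -112.91]
offset [ 6.299 -0.99   0.07 ] twist [  0.49   0.41 -88.95]
```

```bash
python3 -m crank '{"grip":[95,95,95,95,95,95,95,95,95,95,95,95,95,95,95,95,95,95,95,95],"offset":[[13.5,-2.4,0],[13.5,-2.4,0],[13.5,-2.4,0],[13.5,-2.4,0],[13.5,-2.4,0],[13.5,-2.4,0],[13.5,-2.4,0],[13.5,-2.4,0],[13.5,-2.4,0],[13.5,-2.4,0],[13.5,-2.4,0],[13.5,-2.4,0],[13.5,-2.4,0],[13.5,-2.4,0],[13.5,-2.4,0],[13.5,-2.4,0],[13.5,-2.4,0],[13.5,-2.4,0],[13.5,-2.4,0],[13.5,-2.4,0]],"twist":[[0.4,0.5,-113],[0.4,0.5,-113],[0.4,0.5,-113],[0.4,0.5,-113],[0.4,0.5,-113],[0.4,0.5,-113],[0.4,0.5,-113],[0.4,0.5,-113],[0.4,0.5,-113],[0.4,0.5,-113],[0.4,0.5,-113],[0.4,0.5,-113],[0.4,0.5,-113],[0.4,0.5,-113],[0.4,0.5,-113],[0.4,0.5,-113],[0.4,0.5,-113],[0.4,0.5,-113],[0.4,0.5,-113],[0.4,0.5,-113]]}'
python3 - <<'E'
from h import *
print(read_state()["joint_positions"])
w,cw=shot("wrist");a,ca=shot("scene");b,cb=shot("side")
cv2.imwrite("pics/w6.png",w["pixels"][:,:,::-1])
for nm,P,C in (("w",w,cw),("sc",a,ca),("si",b,cb)):
  for n,z in dict(tray=.004,tray_handle=.084,tray_lip=.008,basket=0).items():
    if nm!="w":print(nm,n,[(onz(C,d["point"],z)[:2].round(3).tolist(),round(d["confidence"],2)) for d in tip_of(n,P)][:2])
  print(nm,"shaft",[(np.round(d["point"]).tolist(),round(d["confidence"],2)) for d in boxes_of("shaft0",P)])
  print(nm,"gear",[(np.round(d["point"]).tolist(),round(d["confidence"],2)) for d in boxes_of("gear0",P)] if nm=="si" else 0)
E
```

```text
time: 23.18
tool_pos: [0.6287, 0.3876, 0.3262]
tcp_rot: [0.001, 1.0, 0.002, -0.005]
force: [-0.5, 0.3, -0.2]
finger_gap: 0.999
finger_force: 0.0
[ 0.46   0.602  1.065  0.008  1.482 -1.11 ]
w shaft [([280.0, 187.0], 0.87), ([410.0, 174.0], 0.71)]
w gear 0
sc tray [([0.502, -0.138], 0.96), ([0.462, -0.344], 0.73)]
sc tray_handle [([0.5, -0.147], 0.84)]
sc tray_lip [([0.419, -0.113], 0.82), ([0.435, -0.079], 0.18)]
sc basket [([0.518, -0.402], 0.67)]
sc shaft [([381.0, 168.0], 0.82), ([401.0, 151.0], 0.43)]
sc gear 0
si tray [([0.511, -0.14], 0.58)]
si tray_handle []
si tray_lip [([0.409, -0.107], 0.86), ([0.485, -0.411], 0.49)]
si basket [([0.517, -0.398], 0.7), ([0.485, -0.408], 0.62)]
si shaft [([270.0, 134.0], 0.56), ([281.0, 152.0], 0.53)]
si gear [([426.0, 266.0], 0.9), ([435.0, 388.0], 0.88), ([359.0, 403.0], 0.86), ([326.0, 402.0], 0.81), ([255.0, 441.0], 0.81), ([370.0, 431.0], 0.76), ([393.0, 287.0], 0.64), ([334.0, 432.0], 0.6), ([286.0, 238.0], 0.46)]
```

View pics/w6.png

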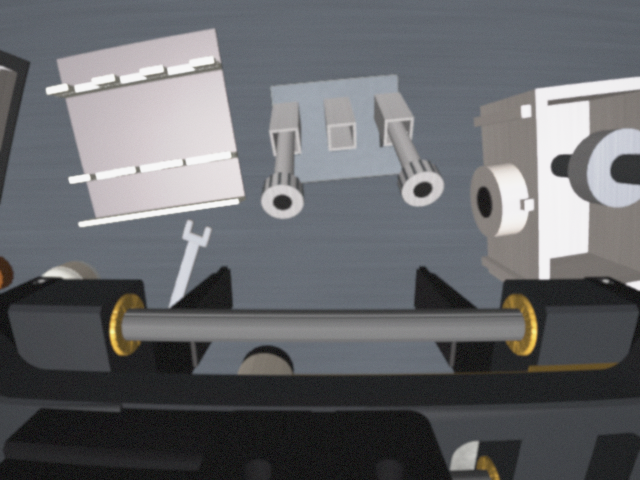

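Picture: shaft head end faces at (283,203) and (423,189), tube mouths at (285,139), (342,136) and (398,131), and the housing starting at column 475 on the right.

Run:
```python
from h import *
w,cw=shot("wrist");a,ca=shot("scene");b,cb=shot("side")
Rz=R.from_euler("z",.08).as_matrix();S=np.array([.506,.405,0]);A=np.array([.5,0,np.cos(np.pi/6)])
for mx in (.0375,.043,.05):
    print(mx,proj(cw,[S+Rz@(np.array([mx,t,.087])+l*A) for t in (-.064,0,.064) for l in (0,.108)]).round(0).tolist())
for px,n in (((283,203),"headN"),((423,189),"headF")): print(n,onz(cw,px,.1805))
for px,n in (((285,139),"N"),((342,136),"M"),((398,131),"F")): print(n,onz(cw,px,.087))
print([onz(cw,p,.012)[:2].round(4).tolist() for p in ((272,86),(397,75),(402,175))])
for z in (.0,.08,.12): print("housing left edge",z,[onz(cw,p,z)[:2].round(3).tolist() for p in ((475,107),(537,90))])
vis=np.hstack([cv2.resize(a["pixels"][100:220,330:490],None,fx=2.4,fy=2.4),cv2.resize(b["pixels"][70:190,210:330],None,fx=2.4,fy=2.4)])
cv2.imwrite("pics/s7.png",vis[:,:,::-1])
```

```text
0.0375 [[284.0, 143.0], [279.0, 200.0], [340.0, 138.0], [349.0, 194.0], [396.0, 134.0], [420.0, 189.0]]
0.043 [[284.0, 148.0], [279.0, 206.0], [340.0, 143.0], [350.0, 201.0], [397.0, 139.0], [420.0, 195.0]]
0.05 [[285.0, 154.0], [280.0, 214.0], [341.0, 150.0], [350.0, 208.0], [397.0, 145.0], [420.0, 203.0]]
headN [0.605 0.352 0.18 ]
headF [0.592 0.479 0.18 ]
N [0.544 0.346 0.087]
M [0.541 0.41  0.087]
F [0.535 0.473 0.087]
[[0.4732, 0.3227], [0.459, 0.4851], [0.5877, 0.4972]]
housing left edge 0.0 [[0.496, 0.596], [0.471, 0.682]]
housing left edge 0.08 [[0.507, 0.563], [0.486, 0.635]]
housing left edge 0.12 [[0.512, 0.546], [0.493, 0.611]]
```

View pics/s7.png

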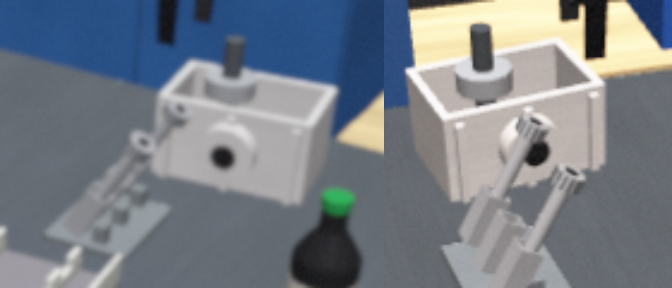

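Run:
```python
from h import *
b,cb=shot("side");a,ca=shot("scene")
print(tri([ray(ca,(395,140)),ray(cb,(237.5,121))]),tri([ray(ca,(397.5,173)),ray(cb,(239.6,153))]))
for px in ((330+335/2.4,100+92/2.4),): print(onz(ca,px,.12))
print(onz(cb,(210+(600-384)/2.4,70+82/2.4),.12))
yw=.08;S=np.array([.506,.408,0]);Rz=R.from_euler("z",yw).as_matrix()
A=np.array([.5,0,np.cos(np.pi/6)])
for k,ty in (("near",-.064),("far",.064)):
    for d in (0,20):
        e=np.radians(30+d); z=Rz@[np.cos(e),0,-np.sin(e)]; y=Rz@[0,1,0]
        G=S+Rz@(np.array([.0375,ty,.087])+.045*A); print(k,d,"grasp",G)
        for back in (.12,0): P=G+z*.019-z*back; print("  TCP",P);need(P,axes(z,y))
```

```text
(array([0.502, 0.583, 0.134]), np.float64(1.5602248060121856e-05)) (array([ 0.504,  0.625, -0.015]), np.float64(0.0020690229531817096))
[0.707 0.795 0.12 ]
[0.733 0.661 0.12 ]
near 0 grasp [0.571 0.349 0.126]
  TCP [0.484 0.342 0.176]
offset [ 3.586 -1.158  3.773] twist [ -2.12 -60.52  -4.22]
  TCP [0.587 0.35  0.116]
offset [ 0.981 -0.96   5.248] twist [ -2.12 -60.52  -4.22]
near 20 grasp [0.571 0.349 0.126]
  TCP [0.506 0.344 0.203]
offset [ 3.031 -1.111  3.096] twist [ -1.32 -40.54  -4.41]
  TCP [0.583 0.35  0.111]
offset [ 1.086 -0.969  5.375] twist [ -1.32 -40.54  -4.41]
far 0 grasp [0.561 0.477 0.126]
  TCP [0.474 0.47  0.176]
offset [3.837 2.032 3.789] twist [ -2.12 -60.52  -4.22]
  TCP [0.577 0.478 0.116]
offset [1.232 2.23  5.264] twist [ -2.12 -60.52  -4.22]
far 20 grasp [0.561 0.477 0.126]
  TCP [0.496 0.471 0.203]
offset [3.282 2.079 3.111] twist [ -1.32 -40.54  -4.41]
  TCP [0.573 0.478 0.111]
offset [1.337 2.221 5.391] twist [ -1.32 -40.54  -4.41]
```

```bash
cat >> h.py <<'E'
A_=np.array([.5,0,np.cos(np.pi/6)]);S_=np.array([.506,.408,0]);RS=R.from_euler("z",.08).as_matrix()
def pick(ty,back,d=15,l=.035,pull=0):
    e=np.radians(30+d); z=RS@[np.cos(e),0,-np.sin(e)]; y=RS@[0,1,0]
    G=S_+RS@(np.array([.0375,ty,.087])+(l+pull)*A_); P=G+z*(.019-back); print("TCP",P);need(P,axes(z,y)); return P,axes(z,y)
E
python3 - <<'E'
from h import *
pick(-.064,.12)
pick(.064,.12)
E
```

```text
TCP [0.495 0.343 0.189]
offset [ 3.314 -1.135  3.464] twist [ -1.52 -45.53  -4.38]
TCP [0.485 0.47  0.189]
offset [3.565 2.055 3.48 ] twist [ -1.52 -45.53  -4.38]
```

```bash
python3 -m crank '{"grip":[60,60,60,60,60,60,60,60,60,60,60,60,60],"offset":[[1.1,-0.4,0],[2.2,-0.8,0],[3.3,-1.13,0],[3.3,-1.13,0.4],[3.3,-1.13,0.8],[3.3,-1.13,1.5],[3.3,-1.13,2.3],[3.3,-1.13,3],[3.31,-1.13,3.46],[3.31,-1.13,3.46],[3.31,-1.13,3.46],[3.31,-1.13,3.46],[3.31,-1.13,3.46]],"twist":[[-0.2,-6,-0.6],[-0.4,-12,-1.2],[-0.6,-18,-1.8],[-0.8,-24,-2.4],[-1,-30,-3],[-1.2,-37,-3.5],[-1.4,-42,-4],[-1.5,-45.5,-4.4],[-1.5,-45.5,-4.4],[-1.5,-45.5,-4.4],[-1.5,-45.5,-4.4],[-1.5,-45.5,-4.4],[-1.5,-45.5,-4.4]]}'
python3 - <<'E'
from h import *
print(read_state()["joint_positions"])
w,cw=shot("wrist");cv2.imwrite("pics/w8.png",w["pixels"][:,:,::-1])
pick(-.064,0)
G=lambda ty:[S_+RS@(np.array([.0375,ty,.087])+l*A_) for l in (0,.035,.088,.108)]
print(proj(cw,G(-.064)).round(0).tolist(),proj(cw,G(.064)).round(0).tolist())
E
```

```text
time: 25.27
tool_pos: [0.5046, 0.3532, 0.2273]
tcp_rot: [-0.038, 0.936, 0.01, 0.349]
force: [-0.8, 0.6, -0.1]
finger_gap: 0.632
finger_force: 0.0
[ 0.666  0.349  1.985 -1.135  0.418 -0.01 ]
TCP [0.579 0.35  0.104]
offset [ 0.621 -0.208  3.553] twist [-0.39 -4.09  0.22]
[[313.0, 162.0], [313.0, 203.0], [312.0, 266.0], [312.0, 291.0]] [[463.0, 164.0], [465.0, 204.0], [467.0, 267.0], [467.0, 291.0]]
```

View pics/w8.png

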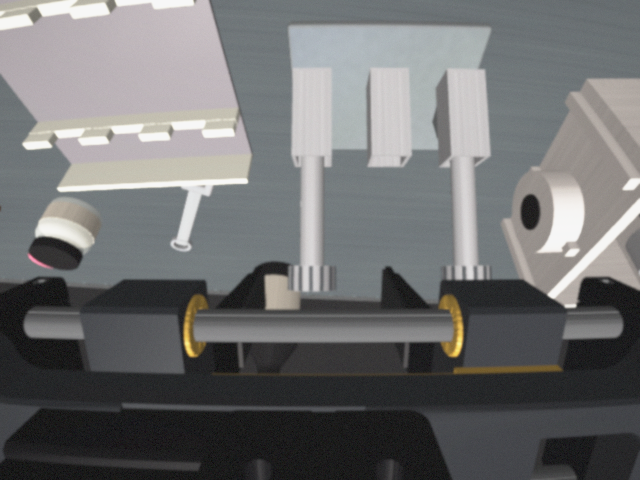

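The predicted shaft line (column 313) matches the picture (312), so the model is good. Joint 4 limits this flat approach, so I'll use a steeper tool.

Run:
```python
from h import *
for b in (.1,0): pick(-.064,b,d=35,l=.05)
```

```text
TCP [0.539 0.346 0.204]
offset [-0.255 -0.229  1.009] twist [-0.42 15.91  0.15]
TCP [0.581 0.35  0.113]
offset [ 0.431 -0.21   3.413] twist [-0.42 15.91  0.15]
```

```bash
python3 -m crank '{"grip":[60,60,60,60,60,60,60],"offset":[[-0.25,-0.1,0.3],[-0.25,-0.22,0.6],[-0.25,-0.23,1],[-0.25,-0.23,1],[-0.25,-0.23,1],[-0.25,-0.23,1],[-0.25,-0.23,1]],"twist":[[-0.1,6,0],[-0.3,12,0.1],[-0.4,15.9,0.15],[-0.4,15.9,0.15],[-0.4,15.9,0.15],[-0.4,15.9,0.15],[-0.4,15.9,0.15]]}'
python3 - <<'E'
from h import *
print(read_state()["joint_positions"])
for b in (.1,0): pick(-.064,b,d=35,l=.05)
E
```

```text
time: 25.9
tool_pos: [0.5387, 0.3457, 0.2035]
tcp_rot: [-0.038, 0.976, 0.009, 0.216]
force: [0.3, -0.1, 0.9]
finger_gap: 0.632
finger_force: 0.0
[ 0.549  0.416  1.807 -0.372  0.555 -0.818]
TCP [0.539 0.346 0.204]
offset [-0.018  0.017  0.001] twist [-0.02  0.03 -0.13]
TCP [0.581 0.35  0.113]
offset [-0.017  0.017  2.501] twist [-0.02  0.03 -0.13]
```

Reached well. Advance and close.

```bash
python3 -m crank '{"grip":[60,60,60,60,60,60,10,10,10,10,10,10,10,10,10,10],"offset":[[0,0,0.6],[0,0,1.2],[0,0,1.8],[0,0,2.3],[0,0,2.5],[0,0,2.5],[0,0,2.5],[0,0,2.5],[0,0,2.5],[0,0,2.5],[0,0,2.5],[0,0,2.5],[0,0,2.5],[0,0,2.5],[0,0,2.5],[0,0,2.5]],"twist":[[0,0,0],[0,0,0],[0,0,0],[0,0,0],[0,0,0],[0,0,0],[0,0,0],[0,0,0],[0,0,0],[0,0,0],[0,0,0],[0,0,0],[0,0,0],[0,0,0],[0,0,0],[0,0,0]]}' 60
python3 - <<'E'
from h import *
print(read_state()["joint_positions"])
q=pick(-.064,0,d=35,l=.05,pull=.02)
pick(-.064,0,d=35,l=.05,pull=.10)
E
```

```text
time: 27.23
tool_pos: [0.5801, 0.3498, 0.1124]
tcp_rot: [-0.038, 0.976, 0.009, 0.216]
force: [0.3, -2.5, 4.6]
finger_gap: 0.199
finger_force: 60.0
[ 0.516  0.581  1.803 -0.474  0.399 -0.726]
TCP [0.591 0.351 0.13 ]
offset [-0.446  0.001 -0.29 ] twist [ 0.04 -0.08 -0.17]
TCP [0.631 0.354 0.2  ]
offset [-2.082  0.007 -1.44 ] twist [ 0.04 -0.08 -0.17]
```

```bash
python3 -m crank '{"grip":[10,10,10,10,10,10,10,10],"offset":[[-0.2,0,-0.14],[-0.5,0,-0.35],[-0.9,0,-0.63],[-1.3,0,-0.91],[-1.7,0,-1.19],[-2,0,-1.4],[-2.05,0,-1.43],[-2.05,0,-1.43]],"twist":[[0,0,0],[0,0,0],[0,0,0],[0,0,0],[0,0,0],[0,0,0],[0,0,0],[0,0,0]]}' 60
cat >> h.py <<'E'
RK=np.array([.528,.155,0]);RR=R.from_euler("z",.133).as_matrix()
def lay(by,h,d=35,gx=.032,frm=None):
    e=np.radians(90+d);z=RR@[np.cos(e),0,-np.sin(e)];y=RR@[0,1,0]
    P=RK+RR@np.array([gx,by,.034+h])+z*.019;print("TCP",P);need(P,axes(z,y),frm);return P,axes(z,y)
E
python3 - <<'E'
from h import *
print(read_state()["joint_positions"])
lay(-.064,.16);lay(-.064,.12);lay(-.064,.004)
pick(-.064,0,d=35,l=.05,pull=.15)
w,cw=shot("side");cv2.imwrite("pics/s9.png",cv2.resize(w["pixels"][60:300,180:400,::-1],None,fx=2,fy=2))
E
```

```text
time: 27.9
tool_pos: [0.63, 0.3534, 0.1981]
tcp_rot: [-0.037, 0.976, 0.009, 0.215]
force: [0.2, -1.0, -5.0]
finger_gap: 0.202
finger_force: 59.9
[ 0.482  0.527  1.618 -0.288  0.613 -0.961]
TCP [0.557 0.094 0.178]
offset [ 2.296 -6.319 -0.537] twist [ 0.43 59.86 -3.34]
TCP [0.557 0.094 0.138]
offset [ 2.716 -6.321  0.37 ] twist [ 0.43 59.86 -3.34]
TCP [0.557 0.094 0.022]
offset [ 3.936 -6.328  3.001] twist [ 0.43 59.86 -3.34]
TCP [0.656 0.356 0.243]
offset [-1.067  0.012 -0.741] twist [ 0.04 -0.13 -0.21]
```

View pics/s9.png

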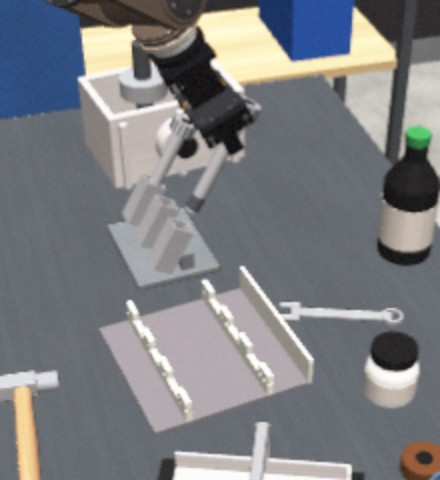

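Picture: the shaft is clear of the tube and still in line with it in the gripper. Carrying it over the rack while turning it level.

```bash
python3 -m crank '{"grip":[10,10,10,10,10,10,10,10,10,10,10,10,10,10,10,10],"offset":[[-0.3,0,-0.7],[-0.6,0,-1.36],[-0.4,-0.6,-1.3],[-0.1,-1.2,-1.2],[0.2,-1.8,-1.1],[0.5,-2.4,-1],[0.8,-3,-0.9],[1.1,-3.6,-0.85],[1.4,-4.2,-0.8],[1.6,-4.8,-0.7],[1.9,-5.4,-0.6],[2.2,-6,-0.55],[2.3,-6.32,-0.54],[2.3,-6.32,-0.54],[2.3,-6.32,-0.54],[2.3,-6.32,-0.54]],"twist":[[0,0,0],[0,0,0],[0,6,-0.3],[0.1,12,-0.7],[0.1,18,-1],[0.2,24,-1.4],[0.2,30,-1.7],[0.3,36,-2],[0.3,42,-2.4],[0.4,48,-2.7],[0.4,54,-3],[0.4,59.9,-3.3],[0.4,59.9,-3.3],[0.4,59.9,-3.3],[0.4,59.9,-3.3],[0.4,59.9,-3.3]]}' 60
python3 - <<'E'
from h import *
print(read_state()["joint_positions"])
lay(-.064,.16);lay(-.064,.04);lay(-.064,.002)
w,cw=shot("side");s,cs=shot("scene");
cv2.imwrite("pics/s10.png",np.hstack([cv2.resize(w["pixels"][130:330,180:380,::-1],None,fx=2,fy=2),cv2.resize(s["pixels"][130:330,230:430,::-1],None,fx=2,fy=2)]))
g=[RK+RR@np.array([x,-.064,.194]) for x in (-.09,.07,.09)]
print(proj(cw,g).round(0).tolist(),proj(cs,g).round(0).tolist())
E
```

```text
time: 29.28
tool_pos: [0.5575, 0.0954, 0.1794]
tcp_rot: [-0.064, 0.952, -0.02, -0.298]
force: [0.1, 0.3, -3.1]
finger_gap: 0.197
finger_force: 59.9
[ 0.07   0.707  1.379 -0.036  1.662 -1.626]
TCP [0.557 0.094 0.178]
offset [-0.008 -0.025  0.024] twist [-0.    0.19  0.02]
TCP [0.557 0.094 0.058]
offset [-1.721 -0.026  2.487] twist [-0.    0.19  0.02]
TCP [0.557 0.094 0.02 ]
offset [-2.263 -0.026  3.267] twist [-0.    0.19  0.02]
[[255.0, 205.0], [316.0, 188.0], [323.0, 186.0]] [[299.0, 173.0], [348.0, 185.0], [354.0, 186.0]]
```

View pics/s10.png

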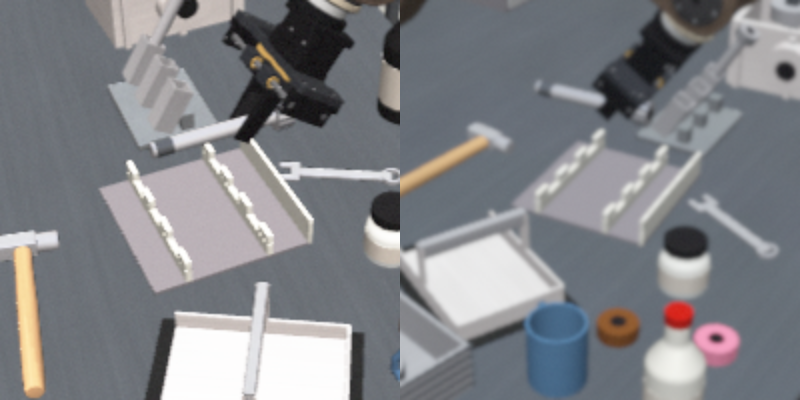

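Pictures: the shaft is level with its tail at side (257,204) and scene (299,174), matching the predictions (255,205) and (299,173). Lowering.

```bash
python3 -m crank '{"grip":[10,10,10,10,10,10,10,10,10,10,10,10],"offset":[[-0.3,-0.02,0.43],[-0.7,-0.02,1],[-1.1,-0.02,1.57],[-1.5,-0.02,2.15],[-1.8,-0.02,2.58],[-2,-0.02,2.88],[-2.1,-0.02,3.02],[-2.18,-0.02,3.14],[-2.24,-0.02,3.22],[-2.24,-0.02,3.23],[-2.24,-0.02,3.23],[-2.24,-0.02,3.23]],"twist":[[0,0.2,0],[0,0.2,0],[0,0.2,0],[0,0.2,0],[0,0.2,0],[0,0.2,0],[0,0.2,0],[0,0.2,0],[0,0.2,0],[0,0.2,0],[0,0.2,0],[0,0.2,0]]}' 60
python3 - <<'E'
from h import *
lay(-.064,0.0)
w,cw=shot("side");s,cs=shot("scene")
cv2.imwrite("pics/s11.png",np.hstack([cv2.resize(w["pixels"][150:330,200:380,::-1],None,fx=2.2,fy=2.2),cv2.resize(s["pixels"][150:330,250:430,::-1],None,fx=2.2,fy=2.2)]))
E
```

```text
time: 30.38
tool_pos: [0.558, 0.0942, 0.0243]
tcp_rot: [-0.063, 0.952, -0.02, -0.3]
force: [0.2, 2.8, 7.9]
finger_gap: 0.194
finger_force: 101.0
TCP [0.557 0.094 0.018]
offset [-0.073  0.007  0.128] twist [ 0.02 -0.01  0.02]
```

View pics/s11.png

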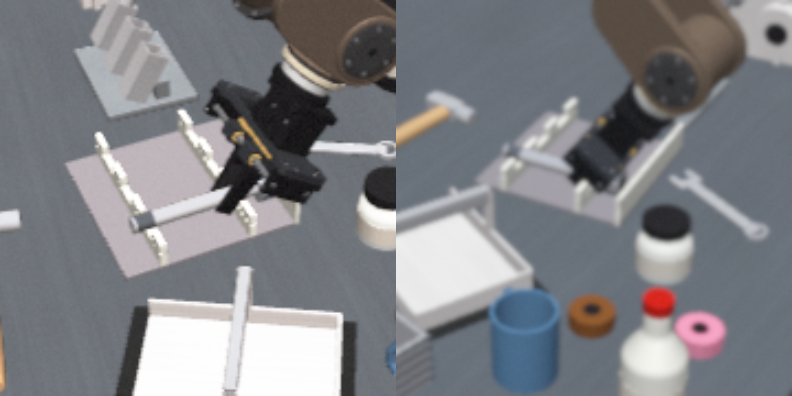

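The pictures show the tail just above the -x rail, apparently in the gap, and the head side touching first (about 8 N). That fits the shaft having leaned within its play in the tube. Release and back off.

```bash
python3 -m crank '{"grip":[22,26,32,40,45,45,45,45,45,45,45,45,45,45,45,45],"offset":[[0,0,0],[0,0,0],[0,0,0],[0,0,0],[0,0,0],[0,0,0],[0,0,0],[0,0,-0.4],[0,0,-0.9],[0,0,-1.6],[0,0,-2.4],[0,0,-3.2],[0,0,-4],[0,0,-4],[0,0,-4],[0,0,-4]],"twist":[[0,0,0],[0,0,0],[0,0,0],[0,0,0],[0,0,0],[0,0,0],[0,0,0],[0,0,0],[0,0,0],[0,0,0],[0,0,0],[0,0,0],[0,0,0],[0,0,0],[0,0,0],[0,0,0]]}' 20
python3 - <<'E'
from h import *
w,cw=shot("side");s,cs=shot("scene");v,cv=shot("wrist")
cv2.imwrite("pics/s12.png",np.hstack([cv2.resize(w["pixels"][150:330,200:380,::-1],None,fx=2.2,fy=2.2),cv2.resize(s["pixels"][150:330,250:430,::-1],None,fx=2.2,fy=2.2)]))
for n,P,C in (("si",w,cw),("sc",s,cs),("wr",v,cv)):
    for d in tip_of("shaft0",P)[:3]:
        X=onz(C,d["point"],.034);print(n,np.round(d["point"]),round(d["confidence"],2),(RR.T@(X-RK))[:2])
need([.47,.41,.34],pick(.064,0,d=35,l=.045)[1])
E
```

```text
time: 31.82
tool_pos: [0.6479, 0.1059, 0.153]
tcp_rot: [-0.063, 0.951, -0.02, -0.302]
force: [-0.3, -0.6, -0.5]
finger_gap: 0.47
finger_force: 0.0
si [260. 251.] 0.63 [-0.085 -0.059]
sc [299. 222.] 0.59 [-0.083 -0.083]
wr [320. 127.] 0.74 [-0.086 -0.068]
TCP [0.569 0.477 0.109]
offset [-0.028  9.468  1.309] twist [ -0.26 -60.25   3.17]
offset [ 5.489  8.131 -1.871] twist [ -0.26 -60.25   3.17]
```

View pics/s12.png

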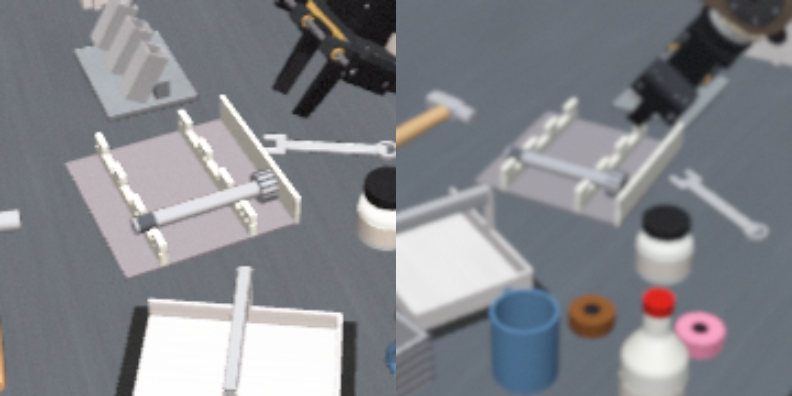

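Pictures: shaft 1 lies level in its bay, in both saddles with the head at the stop plate, measured tail at about -85 mm and y about -67 mm in the rack frame. That was already one viewed picture over the 14 allowed, so from here I'll use network measurements only.

Run:
```python
from h import *
print(read_state()["joint_positions"])
P,Q=pick(.064,.12,d=35,l=.05)
need([.60,.2,.32],Q);need([.50,.45,.32],Q)
```

```text
[ 0.075  0.872  1.1   -0.034  1.784 -1.626]
TCP [0.521 0.473 0.222]
offset [ 2.587  9.533 -0.304] twist [ -0.26 -60.25   3.17]
offset [ 3.14   2.497 -2.923] twist [ -0.26 -60.25   3.17]
offset [ 4.485  9.023 -1.968] twist [ -0.26 -60.25   3.17]
```

```bash
python3 -m crank '{"grip":[60,60,60,60,60,60,60,60,60,60,60,60,60,60,60,60,60,60,60,60],"offset":[[0.7,0.4,-0.7],[1.4,0.8,-1.4],[2.1,1.2,-2.1],[2.8,1.8,-2.7],[3.14,2.5,-2.92],[3.3,3.3,-2.8],[3.5,4.1,-2.7],[3.7,4.9,-2.6],[3.8,5.7,-2.45],[4,6.5,-2.3],[4.1,7.3,-2.2],[4.3,8.1,-2.1],[4.48,9,-1.97],[4.4,9.3,-1.8],[3.9,9.4,-1.3],[3.3,9.5,-0.8],[2.7,9.53,-0.4],[2.59,9.53,-0.3],[2.59,9.53,-0.3],[2.59,9.53,-0.3]],"twist":[[0,0,0],[0,-5,0.2],[0,-10,0.5],[-0.1,-15,0.8],[-0.1,-20,1],[-0.1,-26,1.3],[-0.1,-32,1.6],[-0.2,-38,1.9],[-0.2,-44,2.2],[-0.2,-50,2.5],[-0.2,-55,2.8],[-0.25,-60.2,3.1],[-0.25,-60.2,3.2],[-0.25,-60.2,3.2],[-0.25,-60.2,3.2],[-0.25,-60.2,3.2],[-0.25,-60.2,3.2],[-0.25,-60.2,3.2],[-0.25,-60.2,3.2],[-0.25,-60.2,3.2]]}'
python3 - <<'E'
from h import *
print(read_state()["joint_positions"])
pick(.064,.12,d=35,l=.05);pick(.064,0,d=35,l=.05);pick(.064,-.004,d=35,l=.05)
w,cw=shot("wrist")
G=[S_+RS@(np.array([.0375,.064,.087])+l*A_) for l in (0,.035,.088,.108)]
print(proj(cw,G).round(0).tolist(),[np.round(d["point"]).tolist() for d in boxes_of("shaft0",w)])
im=w["pixels"].astype(int);f,K=proj(cw,G[:2]+G[2:3])[[0,2]]
for t in (.3,.5,.7):
    r=int(f[1]+(K[1]-f[1])*t);x=int(f[0]+(K[0]-f[0])*t);print(r,x,im[r,x-40:x+41:4].mean(1).astype(int).tolist())
E
```

```text
time: 33.78
tool_pos: [0.5211, 0.473, 0.2228]
tcp_rot: [-0.038, 0.976, 0.008, 0.216]
force: [-0.5, 0.7, 0.3]
finger_gap: 0.628
finger_force: 0.0
[ 0.744  0.496  1.6   -0.4    0.734 -0.648]
TCP [0.521 0.473 0.222]
offset [0.019 0.01  0.018] twist [-0.03  0.01 -0.06]
TCP [0.571 0.477 0.113]
offset [0.02  0.011 3.018] twist [-0.03  0.01 -0.06]
TCP [0.573 0.478 0.109]
offset [0.02  0.011 3.118] twist [-0.03  0.01 -0.06]
[[323.0, 183.0], [323.0, 221.0], [323.0, 285.0], [323.0, 311.0]] [[323.0, 256.0], [2.0, 202.0]]
213 323 [115, 118, 119, 120, 118, 117, 120, 145, 182, 194, 191, 175, 145, 114, 118, 118, 119, 121, 119, 118, 118]
233 323 [118, 120, 120, 117, 119, 117, 118, 150, 181, 193, 191, 175, 147, 112, 120, 119, 116, 120, 119, 119, 118]
254 323 [117, 116, 117, 118, 116, 117, 116, 154, 181, 194, 189, 179, 151, 109, 119, 116, 119, 117, 117, 118, 120]
```

```bash
python3 -m crank '{"grip":[60,60,60,60,60,60,60,10,10,10,10,10,10,10,10,10,10],"offset":[[0,0,0.6],[0,0,1.2],[0,0,1.8],[0,0,2.4],[0,0,2.9],[0,0,3.1],[0,0,3.1],[0,0,3.1],[0,0,3.1],[0,0,3.1],[0,0,3.1],[0,0,3.1],[0,0,3.1],[0,0,3.1],[0,0,3.1],[0,0,3.1],[0,0,3.1]],"twist":[[0,0,0],[0,0,0],[0,0,0],[0,0,0],[0,0,0],[0,0,0],[0,0,0],[0,0,0],[0,0,0],[0,0,0],[0,0,0],[0,0,0],[0,0,0],[0,0,0],[0,0,0],[0,0,0],[0,0,0]]}' 60
python3 -m crank '{"grip":[10,10,10,10,10,10,10,10],"offset":[[-0.2,0,-0.14],[-0.5,0,-0.35],[-0.9,0,-0.63],[-1.3,0,-0.91],[-1.7,0,-1.19],[-2,0,-1.4],[-2.05,0,-1.43],[-2.05,0,-1.43]],"twist":[[0,0,0],[0,0,0],[0,0,0],[0,0,0],[0,0,0],[0,0,0],[0,0,0],[0,0,0]]}' 60
python3 - <<'E'
from h import *
print(read_state()["joint_positions"])
lay(0,.16)
E
```

```text
time: 35.3
tool_pos: [0.573, 0.4774, 0.1099]
tcp_rot: [-0.039, 0.975, 0.009, 0.216]
force: [-0.6, -1.3, 3.4]
finger_gap: 0.204
finger_force: 60.0
time: 35.97
tool_pos: [0.6233, 0.4812, 0.1964]
tcp_rot: [-0.038, 0.976, 0.009, 0.216]
force: [0.3, -0.2, -3.8]
finger_gap: 0.201
finger_force: 60.0
[ 0.653  0.631  1.419 -0.344  0.748 -0.784]
TCP [0.549 0.158 0.178]
offset [ 2.445 -7.914 -0.648] twist [ 0.3  59.99 -3.24]
```

```bash
python3 -m crank '{"grip":[10,10,10,10,10,10,10,10,10,10,10,10,10,10,10,10,10],"offset":[[-0.3,0,-0.7],[-0.6,0,-1.36],[-0.4,-0.7,-1.3],[-0.1,-1.4,-1.2],[0.2,-2.1,-1.1],[0.5,-2.8,-1],[0.8,-3.5,-0.9],[1.1,-4.2,-0.85],[1.4,-4.9,-0.8],[1.7,-5.6,-0.75],[1.9,-6.3,-0.7],[2.2,-7,-0.65],[2.4,-7.6,-0.65],[2.45,-7.91,-0.65],[2.45,-7.91,-0.65],[2.45,-7.91,-0.65],[2.45,-7.91,-0.65]],"twist":[[0,0,0],[0,0,0],[0,6,-0.3],[0.1,12,-0.7],[0.1,18,-1],[0.1,24,-1.3],[0.1,30,-1.6],[0.2,36,-2],[0.2,42,-2.3],[0.2,48,-2.6],[0.3,54,-2.9],[0.3,60,-3.2],[0.3,60,-3.2],[0.3,60,-3.2],[0.3,60,-3.2],[0.3,60,-3.2],[0.3,60,-3.2]]}' 60
python3 - <<'E'
from h import *
lay(0,.003)
w,cw=shot("side");s,cs=shot("scene")
g=[RK+RR@np.array([x,0,.194]) for x in (-.09,.07)]
print(proj(cw,g).round(0).tolist(),proj(cs,g).round(0).tolist())
for P in (w,s): print([(np.round(d["point"]).tolist(),round(d["confidence"],2)) for d in tip_of("shaft0",P)])
E
```

```text
time: 37.38
tool_pos: [0.5486, 0.1591, 0.1787]
tcp_rot: [-0.064, 0.952, -0.02, -0.299]
force: [-0.0, 1.1, -4.4]
finger_gap: 0.202
finger_force: 60.0
TCP [0.549 0.158 0.021]
offset [-2.254 -0.033  3.22 ] twist [-0.04  0.07  0.02]
[[246.0, 190.0], [305.0, 174.0]] [[309.0, 164.0], [357.0, 175.0]]
[([259.0, 251.0], 0.77), ([250.0, 189.0], 0.61), ([291.0, 248.0], 0.46)]
[([298.0, 221.0], 0.8), ([310.0, 162.0], 0.75), ([365.0, 193.0], 0.73)]
```

```bash
python3 -m crank '{"grip":[10,10,10,10,10,10,10,10,10,10,10,10],"offset":[[-0.3,-0.02,0.43],[-0.7,-0.03,1],[-1.1,-0.03,1.57],[-1.5,-0.03,2.15],[-1.8,-0.03,2.58],[-2,-0.03,2.88],[-2.1,-0.03,3.02],[-2.16,-0.03,3.1],[-2.2,-0.03,3.16],[-2.22,-0.03,3.18],[-2.22,-0.03,3.18],[-2.22,-0.03,3.18]],"twist":[[0,0,0],[0,0,0],[0,0,0],[0,0,0],[0,0,0],[0,0,0],[0,0,0],[0,0,0],[0,0,0],[0,0,0],[0,0,0],[0,0,0]]}' 60
python3 - <<'E'
from h import *
lay(0,0)
w,cw=shot("side");s,cs=shot("scene")
for P,C in ((w,cw),(s,cs)): print([(np.round(d["point"]).tolist(),round(d["confidence"],2),(RR.T@(onz(C,d["point"],.036)-RK))[:2].round(3).tolist()) for d in tip_of("shaft0",P)])
E
```

```text
time: 38.58
tool_pos: [0.5486, 0.1574, 0.0254]
tcp_rot: [-0.063, 0.952, -0.02, -0.3]
force: [-3.6, 2.3, 4.6]
finger_gap: 0.198
finger_force: 78.9
TCP [0.549 0.158 0.018]
offset [-0.107  0.01   0.138] twist [ 0.01  0.04 -0.  ]
[([262.0, 250.0], 0.73, [-0.08, -0.058]), ([334.0, 430.0], 0.37, [-0.131, -0.57]), ([306.0, 300.0], 0.31, [-0.047, -0.259])]
[([299.0, 222.0], 0.65, [-0.081, -0.088]), ([312.0, 209.0], 0.49, [-0.084, 0.001])]
```

Same contact height as the first shaft. Release and retreat.

```bash
python3 -m crank '{"grip":[22,26,32,40,45,45,45,45,45,45,45,45,45,45,45,45,45,45],"offset":[[0,0,0],[0,0,0],[0,0,0],[0,0,0],[0,0,0],[0,0,0],[0,0,0],[0,0,-0.4],[0,0,-0.9],[0,0,-1.6],[0,0,-2.4],[0,0,-3.2],[0,0,-4],[0,0,-4.8],[0,0,-5.5],[0,0,-5.5],[0,0,-5.5],[0,0,-5.5]],"twist":[[0,0,0],[0,0,0],[0,0,0],[0,0,0],[0,0,0],[0,0,0],[0,0,0],[0,0,0],[0,0,0],[0,0,0],[0,0,0],[0,0,0],[0,0,0],[0,0,0],[0,0,0],[0,0,0],[0,0,0],[0,0,0]]}' 20
python3 - <<'E'
from h import *
w,cw=shot("side");s,cs=shot("scene");v,cv=shot("wrist")
for nm,P,C in (("si",w,cw),("sc",s,cs),("wr",v,cv)):
    print(nm,"tail",[(round(d["confidence"],2),(RR.T@(onz(C,d["point"],.034)-RK))[:2].round(3).tolist()) for d in tip_of("shaft0",P)])
    print(nm,"mid",[(round(d["confidence"],2),(RR.T@(onz(C,d["point"],.034)-RK))[:2].round(3).tolist()) for d in boxes_of("shaft0",P)])
    for n,z in dict(tray=.004,basket=0,grease=0,wrench=0,mug=0,tape=0).items():
        print("  ",n,[(onz(C,d["point"],z)[:2].round(3).tolist(),round(d["confidence"],2)) for d in tip_of(n,P)][:1])
    if nm!="wr":print("  gears",[(onz(C,d["point"],.02)[:2].round(3).tolist(),round(d["confidence"],2)) for d in boxes_of("gear0",P)])
# shaft pixels along the two axes in wrist and side (mean brightness across, to check the level lie)
for by in (-.064,0):
    for C,P in ((cw,w),(cv,v)):
        for x in (-.08,-.03,.02,.075):
            L=[proj(C,RK+RR@np.array([x,by+d,.034]))[0] for d in np.arange(-.028,.029,.004)]
            print([int(P["pixels"][int(round(b)),int(round(a))].mean()) if 0<=b<480 and 0<=a<640 else -1 for a,b in L])
E
```

```text
time: 40.28
tool_pos: [0.6732, 0.1736, 0.2036]
tcp_rot: [-0.063, 0.952, -0.02, -0.3]
force: [0.8, 1.2, -0.8]
finger_gap: 0.47
finger_force: 0.0
si tail [(0.95, [-0.085, -0.009]), (0.69, [-0.089, -0.054])]
si mid [(0.82, [0.022, -0.061])]
   tray [([0.512, -0.142], 0.77)]
   basket [([0.458, 0.117], 0.72)]
   grease [([0.745, 0.011], 0.77)]
   wrench [([0.737, 0.174], 0.86)]
   mug [([0.719, -0.238], 0.82)]
   tape [([0.309, -0.276], 0.62)]
  gears [([0.538, -0.376], 0.82), ([0.544, -0.439], 0.8), ([0.697, -0.401], 0.75), ([0.329, -0.393], 0.69), ([0.478, -0.423], 0.68), ([0.483, -0.359], 0.62), ([0.733, -0.12], 0.59), ([0.848, -0.073], 0.55)]
sc tail [(0.77, [-0.077, -0.084]), (0.76, [-0.094, 0.009]), (0.19, [-0.104, -0.514])]
sc mid [(0.82, [0.023, -0.002]), (0.72, [0.024, -0.078])]
   tray [([0.507, -0.138], 0.86)]
   basket [([0.516, -0.395], 0.93)]
   grease [([0.754, 0.007], 0.72)]
   wrench [([0.741, 0.181], 0.53)]
   mug [([0.71, -0.239], 0.89)]
   tape [([0.313, -0.27], 0.61)]
  gears [([0.75, -0.133], 0.83), ([0.474, -0.421], 0.8), ([0.554, -0.378], 0.73), ([0.712, -0.401], 
[... 855 characters left out ...]
20, 159, 168, 167, 165, 166]
[178, 177, 141, 162, 116, 195, 114, 184, 158, 146, 123, 98, 168, 177, 176]
[144, 150, 144, 94, 72, 96, 98, 112, 147, 114, 147, 113, 151, 143, 153]
[183, 181, 183, 176, 124, 190, 220, 229, 230, 228, 226, 171, 183, 182, 180]
[180, 184, 181, 173, 119, 187, 220, 228, 229, 230, 224, 173, 181, 181, 182]
[133, 84, 131, 109, 132, 132, 155, 144, 187, 201, 152, 101, 101, 110, 172]
[160, 159, 159, 161, 149, 91, 94, 98, 95, 77, 155, 158, 159, 159, 161]
[164, 160, 161, 162, 158, 176, 193, 194, 185, 136, 158, 161, 160, 164, 159]
[167, 166, 166, 165, 161, 177, 194, 195, 187, 140, 162, 162, 166, 161, 163]
[174, 174, 129, 119, 182, 119, 194, 119, 191, 121, 149, 96, 143, 171, 170]
```

```bash
python3 -c "
from rig import *
print(job_done())"
```

```text
the job is handed in; nothing more can be done
None
```

The job is handed in, with no verdict returned: by camera all four gears are in the basket, the empty tray is on its mat, both shafts present lie in their own rack bays heads to the stop plate, and the bystanders read unmoved; however, I viewed 15 pictures, one over the limit of 14, and checked the second shaft's final lie by network readings and pixel values only.

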